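# Load the incubating shaker and fit its pinned cover

### The job

Get the shaker ready and start it: lift its cover off, keeping it level, lay it flat on the black mat, and put every reagent pack on the bench into a pocket of the shaker, pressed fully home and flat. Then set the cover back down over both locating pins so that it lies flush on its rails, and press the start button fully down and let it go. Leave the bottle, box and jar at the far side of the bench alone.

Things in the scene. Friction and masses are not known exactly. Their poses are not given: they have to be found in the camera images.
- pack0_mid (a point): Centre (20 mm above its underside) of a sealed reagent pack: an upright grey plastic block 60 (its x) x 32 (its y) x 40 mm high with a dark top panel carrying two white ports, about 100 g. All packs are alike and either way round will do. Three or four packs are present at the start, standing on the bench on the left (+y) of the shaker; absent packs read None.
- pack1_mid (a point): Centre (20 mm above its underside) of a sealed reagent pack: an upright grey plastic block 60 (its x) x 32 (its y) x 40 mm high with a dark top panel carrying two white ports, about 100 g. All packs are alike and either way round will do. Three or four packs are present at the start, standing on the bench on the left (+y) of the shaker; absent packs read None.
- pack2_mid (a point): Centre (20 mm above its underside) of a sealed reagent pack: an upright grey plastic block 60 (its x) x 32 (its y) x 40 mm high with a dark top panel carrying two white ports, about 100 g. All packs are alike and either way round will do. Three or four packs are present at the start, standing on the bench on the left (+y) of the shaker; absent packs read None.
- pack3_mid (a point): Centre (20 mm above its underside) of a sealed reagent pack: an upright grey plastic block 60 (its x) x 32 (its y) x 40 mm high with a dark top panel carrying two white ports, about 100 g. All packs are alike and either way round will do. Three or four packs are present at the start, standing on the bench on the left (+y) of the shaker; absent packs read None.
- pocket0 (a point): Where the centre of a pack lies when it is fully home in this pocket. The shaker's aluminium deck has four rectangular pockets 62 (x) x 34 mm (y), 14 mm deep, in a 2 x 2 grid, 76 mm apart along x and 66 mm along y; the clearance is 1 mm on each side, with a chamfered mouth. A seated pack stands 26 mm out of the deck; the deck surface is 6 mm below this point. Axes are those of the shaker. Any pack fits any pocket.
- pocket1 (a point): Where the centre of a pack lies when it is fully home in this pocket. The shaker's aluminium deck has four rectangular pockets 62 (x) x 34 mm (y), 14 mm deep, in a 2 x 2 grid, 76 mm apart along x and 66 mm along y; the clearance is 1 mm on each side, with a chamfered mouth. A seated pack stands 26 mm out of the deck; the deck surface is 6 mm below this point. Axes are those of the shaker. Any pack fits any pocket.
- pocket2 (a point): Where the centre of a pack lies when it is fully home in this pocket. The shaker's aluminium deck has four rectangular pockets 62 (x) x 34 mm (y), 14 mm deep, in a 2 x 2 grid, 76 mm apart along x and 66 mm along y; the clearance is 1 mm on each side, with a chamfered mouth. A seated pack stands 26 mm out of the deck; the deck surface is 6 mm below this point. Axes are those of the shaker. Any pack fits any pocket.
- pocket3 (a point): Where the centre of a pack lies when it is fully home in this pocket. The shaker's aluminium deck has four rectangular pockets 62 (x) x 34 mm (y), 14 mm deep, in a 2 x 2 grid, 76 mm apart along x and 66 mm along y; the clearance is 1 mm on each side, with a chamfered mouth. A seated pack stands 26 mm out of the deck; the deck surface is 6 mm below this point. Axes are those of the shaker. Any pack fits any pocket.
- cover_grip (a point): Centre of the bar grip on the shaker's cover. The cover is a flat white plate 150 (x) x 200 (y) x 6 mm, about 250 g, with the grey bar grip on its middle: 14 (x) x 60 (y) x 30 mm high, so its underside is 21 mm below this point and the plate's top face 15 mm below. Two 10.5 mm holes lie 87 mm either side of the middle along y. Either way round fits. It starts in place on the shaker.
- shaker: The shaker, fixed: a white box 225 (x) x 220 mm (y), blue panel in front towards the robot (-x); origin on the bench under the middle of the deck, which is 75 mm above the bench. At its +y and -y ends stand rails 16 mm wide, 120 mm long (x), 30 mm high above the deck; at the middle of each, 87 mm from the shaker's middle, an upright steel pin: 8 mm diameter, 6 mm straight, then 6 mm of taper.
- cover_home (a point): Where the cover's grip centre lies when the cover is fully home, flat on the two end rails with both pins through its holes, its y along the shaker's y. It is 126 mm above the bench. Seated packs pass 4 mm under the cover; an unseated pack blocks it.
- mat_centre (a point): Centre of the top face of a fixed black rubber mat, 160 (x) x 220 (y) x 3 mm, on the bench to the right (-y) of the shaker: the resting place for the cover.
- start_top (a point): Centre of the top of the start button, a grey round push button of 24 mm diameter in a 40 mm collar on the top front edge of the shaker, pressed straight down; moves down as it is pressed.
- start (a joint): Travel of the start button in m: 0 released, 0.005 fully down (about 5 N); springs back.
- dropper_at (a point): Bystander: white dropper bottle, 40 mm diameter, 110 mm high, on the far side of the bench; point at its underside.
- slidebox_at (a point): Bystander: closed cardboard slide box, 85 x 55 x 32 mm, on the far side of the bench; point at its underside.
- jar_at (a point): Bystander: amber glass jar, 64 mm diameter, 70 mm high, on the far side of the bench; point at its underside.
Not all that is in view belongs to the job. Of the things shaped like the part that bears cover_grip, the white one is meant.

How it is judged (in metres and radians):
On the way, in this order (a step that is already met when the one before it is completed fails the run):
1. the cover lies flat on the mat, its middle within 6 cm of the mat's middle, let go (horizontal distance between cover_grip and mat_centre below 0.06 m and height (world z) of cover_grip below 0.03 m and angle between cover_grip's own z axis and vertical below 0.06 rad and contact force between the fingers and cover below 0.2 N), for 0.2 s.
2. every pack present is fully home and flat in a pocket, let go ((distance between pack0_mid and pocket0 below 0.0045 m or distance between pack0_mid and pocket1 below 0.0045 m or distance between pack0_mid and pocket2 below 0.0045 m or distance between pack0_mid and pocket3 below 0.0045 m) and angle between each of pack0_mid, pack1_mid, pack2_mid, pack3_mid's own z axis and vertical below 0.05 rad and (distance between pack1_mid and pocket0 below 0.0045 m or distance between pack1_mid and pocket1 below 0.0045 m or distance between pack1_mid and pocket2 below 0.0045 m or distance between pack1_mid and pocket3 below 0.0045 m) and (distance between pack2_mid and pocket0 below 0.0045 m or distance between pack2_mid and pocket1 below 0.0045 m or distance between pack2_mid and pocket2 below 0.0045 m or distance between pack2_mid and pocket3 below 0.0045 m) and (distance between pack3_mid and pocket0 below 0.0045 m or distance between pack3_mid and pocket1 below 0.0045 m or distance between pack3_mid and pocket2 below 0.0045 m or distance between pack3_mid and pocket3 below 0.0045 m) and contact force between the fingers and pack0 below 0.2 N and contact force between the fingers and pack1 below 0.2 N and contact force between the fingers and pack2 below 0.2 N and contact force between the fingers and pack3 below 0.2 N), for 0.2 s.
3. the cover is fully home over both pins, packs still in their pockets, let go (distance between cover_grip and cover_home below 0.0045 m and angle between cover_grip's own z axis and vertical below 0.025 rad and angle between the y axis of cover_grip and the y axis of cover_home, either way round below 0.04 rad and (distance between pack0_mid and pocket0 below 0.0045 m or distance between pack0_mid and pocket1 below 0.0045 m or distance between pack0_mid and pocket2 below 0.0045 m or distance between pack0_mid and pocket3 below 0.0045 m) and angle between each of pack0_mid, pack1_mid, pack2_mid, pack3_mid's own z axis and vertical below 0.05 rad and (distance between pack1_mid and pocket0 below 0.0045 m or distance between pack1_mid and pocket1 below 0.0045 m or distance between pack1_mid and pocket2 below 0.0045 m or distance between pack1_mid and pocket3 below 0.0045 m) and (distance between pack2_mid and pocket0 below 0.0045 m or distance between pack2_mid and pocket1 below 0.0045 m or distance between pack2_mid and pocket2 below 0.0045 m or distance between pack2_mid and pocket3 below 0.0045 m) and (distance between pack3_mid and pocket0 below 0.0045 m or distance between pack3_mid and pocket1 below 0.0045 m or distance between pack3_mid and pocket2 below 0.0045 m or distance between pack3_mid and pocket3 below 0.0045 m) and contact force between the fingers and cover below 0.2 N), for 0.2 s.
4. the start button is pressed fully (value of joint start above 0.004 m), for 0.04 s.
At the end, for the whole second after the job is handed in: Every pack present is within 4.5 mm of its seated position in a pocket and level within 0.05 rad; the cover is within 4.5 mm of home, level within 0.025 rad and in line within 0.04 rad; the button was pressed after that and is released; all at rest ((distance between pack0_mid and pocket0 below 0.0045 m or distance between pack0_mid and pocket1 below 0.0045 m or distance between pack0_mid and pocket2 below 0.0045 m or distance between pack0_mid and pocket3 below 0.0045 m) and angle between each of pack0_mid, pack1_mid, pack2_mid, pack3_mid's own z axis and vertical below 0.05 rad and (distance between pack1_mid and pocket0 below 0.0045 m or distance between pack1_mid and pocket1 below 0.0045 m or distance between pack1_mid and pocket2 below 0.0045 m or distance between pack1_mid and pocket3 below 0.0045 m) and (distance between pack2_mid and pocket0 below 0.0045 m or distance between pack2_mid and pocket1 below 0.0045 m or distance between pack2_mid and pocket2 below 0.0045 m or distance between pack2_mid and pocket3 below 0.0045 m) and (distance between pack3_mid and pocket0 below 0.0045 m or distance between pack3_mid and pocket1 below 0.0045 m or distance between pack3_mid and pocket2 below 0.0045 m or distance between pack3_mid and pocket3 below 0.0045 m) and distance between cover_grip and cover_home below 0.0045 m and angle between cover_grip's own z axis and vertical below 0.025 rad and angle between the y axis of cover_grip and the y axis of cover_home, either way round below 0.04 rad and value of joint start below 0.002 m and linear speed of cover below 0.02 m/s); the robot touches nothing.
It fails at once if the cover is tipped more than 25 degrees (angle between cover_grip's own z axis and vertical above 0.44 rad).
It fails at once if the bottle, box or jar is moved more than 3 cm (distance of any of dropper_at, slidebox_at, jar_at from where it was at the start of the episode above 0.03 m).
Of pack0, pack1, pack2, pack3 only 3 to 4 are there at a start; the rules pass over those that are not, and their reading is None.
At some moment in a run one of pack0, pack1, pack2, pack3 may be knocked a few centimetres aside while the robot is not near it.
It also fails if it takes over 210 s, if anything falls off the work surface, if the arm or the gripper's body presses on something with over 40 N, if the wrist force passes 120 N, or if a joint passes its speed limit or range.

### The arm

A 6-joint arm with a two-finger parallel gripper is mounted at the origin on the work surface. World frame = base frame: x ahead of the robot, y to its left, z up, the work surface at z = 0. Lengths are in m, angles in degrees, forces in N, time in s.
With the tool pointing down it reaches from about 0.4 to 0.825 m from the base axis. Payload 7 kg.
Tool frame: the origin (TCP) lies on the centre line of the jaws, within the pads' length; the fingertips stand 11 mm ahead of it and the grasp point (between the pads) lies 8 mm behind it; z points along the fingers, y is the direction in which the jaws open and shut (so a half turn about z gives the same grasp; the last joint's range is limited). The gripper opens to 88 mm and grips with 3 to 60 N. Pads are 19 mm wide; open, the fingers measure 130 mm over their backs; the gripper's body (78 mm by 193 mm) begins 47 mm behind the grasp point.
Start: joints at [-58.78, 20.546, 0.682, 0, -70.136, -16.507], TCP at [0.171, -0.653, 0.238] pointing down, gripper open.
Joint ranges: [-176.03, 176.03], [-82.01, 121.73], [-58.28, 71.71], [-173.87, 95.51], [-174.79, -0.11], [-173.66, 173.66]. Speed limits (degrees/s): [136.94, 136.94, 172.46, 180, 180, 180].

### API

Orientations are given as [roll, pitch, yaw] about the fixed x, y, z axes, in that order (R = Rz(yaw) Ry(pitch) Rx(roll)).
In Python, from plant import ctrl, cams, order gives the robot as it stands.
- The arm moves only by the tool jog_arm, never from a script. Its argument "motion" is a list of rows, each an object with "offset": the shift along the tool's x, y, z in mm, a list of three; "roll": the turn about the tool's z in rad; "hand": the finger opening in mm, from 0 to 87.6. A call has 1 to 20 rows; each row is the pose to reach, as a shift and turn from the pose commanded when the call began, along the tool's axes at that moment; what a row does not reach only later rows make up. A row lasts 1/12 s, in which the tool goes at most 41.7 mm and 7.16 degrees, less where a joint would pass 70% of its speed; a pose out of reach is approached as far as the arm can. A call with a gripper value outside its range is refused whole. The fingers move at their own pace and stop on an object; the grip force is fixed at half the most. Time passes only in rows, so rows that repeat a pose let the fingers close. It gives the time, the measured TCP pose, the force and the opening at its end, in the units of the state.
- ctrl.get_obs(): the state, without advancing time (a new reading comes with each control period).
- cams.snapshot(name): name is "scene" or "top" or "wrist"; returns a dict with "img" (400x640x3 uint8, red, green, blue), "K" (3x3 intrinsics, pixels), "cam_to_world" (4x4, takes a point from camera to world coordinates); the wrist camera has in their place "T_tool_cam" (4x4, takes a point from camera to tool coordinates, whose origin is the TCP and whose axes are the flange's). Camera axes: x right, y down, z forward; pixel columns grow to the right and rows downward; lengths in m; the calibration is good to about 2 mm. A picture is of the moment at which its call begins: read the wrist's pose just before it. There is no depth.
- order.close_job(): hands the job in, once; it reports no verdict.
The state is a dict: "clock": time; "joint_pos": joint angles; "qvel": joint speeds; "tau": joint torques, N m; "tool_pos": TCP position; "orientation": TCP orientation; "force": force on the tool from outside, world axes, zero at the start; "moment": the same for the moment, N m; "opening": finger opening in m.
Only numpy, scipy, OpenCV 4.12 (cv2) and the standard library are available. Lean on these libraries where they do the work, as an engineer would, in place of code of your own. Each camera call takes 0.05 s, during which the arm holds its last target. There are 200 camera calls.

## Working session

There is one attempt and no reset: what is moved stays moved. The work goes in short steps, Python scripts to look and compute and a tool call to move; the robot and the scene stay as the last step left them, time stands still between calls to the robot, and variables do not carry over. Pictures are saved under pics/ and viewed, about 12 in all and at most 16, crops included, and the job is handed in when it is done.

Besides the shell and the picture viewer there is one more tool, called as name(argument=value, ...), one argument or row to a line, values as JSON. jog_arm: Moves the arm, as the interface text tells. Its arguments: {"type":"object","properties":{"motion":{"type":"array"}},"required":["motion"]}

```bash
mkdir -p pics
cat > h.py <<'E'
import numpy as np,cv2
from scipy.spatial.transform import Rotation as R
from plant import ctrl,cams,order
def tool():
    o=ctrl.get_obs();T=np.eye(4);T[:3,:3]=R.from_euler('xyz',o['orientation'],degrees=True).as_matrix();T[:3,3]=o['tool_pos'];return T
def snap(n):
    T=tool();s=cams.snapshot(n);C=s['cam_to_world'] if 'cam_to_world' in s else T@s['T_tool_cam']
    return s['img'],np.array(s['K']),np.array(C)
def save(img,f): cv2.imwrite('pics/'+f,cv2.cvtColor(img,cv2.COLOR_RGB2BGR))
def ray(K,C,uv,z):
    uv=np.atleast_2d(uv).astype(float);d=np.c_[uv,np.ones(len(uv))]@np.linalg.inv(K).T@C[:3,:3].T
    return C[:3,3]+d*((z-C[2,3])/d[:,2])[:,None]
def proj(K,C,P):
    p=(np.atleast_2d(P)-C[:3,3])@C[:3,:3]@K.T;return p[:,:2]/p[:,2:]
E
python3 - <<'E'
from h import *
print(ctrl.get_obs())
for n in('scene','top','wrist'):
    i,K,C=snap(n);save(i,n+'0.png');np.savez(n+'0.npz',i=i,K=K,C=C);print(n,K.round(1).tolist(),C.round(3).tolist())
E
```

```text
{'clock': 0.0, 'joint_pos': array([-5.87792821e+01,  2.05931339e+01,  6.33670100e-01, -2.22175661e-02,
       -7.01364510e+01, -1.65089136e+01]), 'qvel': array([-0.00245657, -0.09460741,  0.15291829, -0.01453763,  0.03904211,
       -0.05899009]), 'tau': array([ 3.51971694e-04, -5.82717919e+01,  2.93067473e+01,  6.99775279e+00,
        6.99288736e-03, -1.31287738e-04]), 'tool_pos': array([ 0.17130699, -0.65240255,  0.23659612]), 'orientation': array([ 1.79902104e+02, -7.23380347e-03, -1.65295756e+02]), 'force': array([ 0.2709474 , -0.16880416,  0.43938406]), 'moment': array([-0.03742285,  0.02777166, -0.0040664 ]), 'opening': 0.08754666271462949}
scene [[477.6, 0.0, 330.9], [0.0, 477.6, 202.1], [0.0, 0.0, 1.0]] [[-0.478, 0.484, -0.733, 1.56], [0.878, 0.239, -0.415, 0.604], [-0.026, -0.842, -0.539, 0.897], [0.0, 0.0, 0.0, 1.0]]
top [[386.4, 0.0, 328.4], [0.0, 386.4, 209.0], [0.0, 0.0, 1.0]] [[-0.012, -0.995, 0.102, 0.423], [-1.0, 0.013, 0.015, 0.015], [-0.016, -0.101, -0.995, 1.001], [0.0, 0.0, 0.0, 1.0]]
wrist [[279.0, 0.0, 321.6], [0.0, 279.0, 199.3], [0.0, 0.0, 1.0]] [[-0.254, 0.92, 0.298, 0.092], [0.967, 0.242, 0.078, -0.674], [0.0, 0.308, -0.951, 0.384], [0.0, 0.0, 0.0, 1.0]]
```

View pics/top0.png

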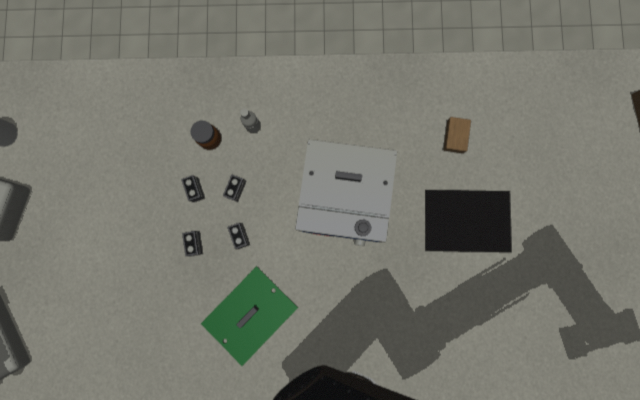

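View pics/scene0.png

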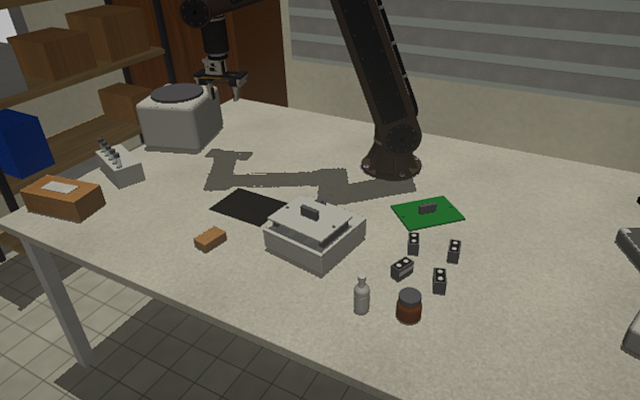

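Top view: the white cover with its grey bar at (348,176) and holes at (311,173) and (385,182), the mat at (468,220), packs at (192,188), (234,188), (192,243) and (238,236), and the button at (362,228). There are two cover-like things: the white one on the shaker (348,178) and the green one at (248,315). White is the one meant, and it sits on the shaker. I'll confirm that in a crop and measure.

Run:
```python
from h import *
d=np.load('top0.npz');i,K,C=d['i'],d['K'],d['C']
save(cv2.resize(i[130:270,170:530],None,fx=2.2,fy=2.2,interpolation=cv2.INTER_CUBIC),'crop.png')
g=cv2.cvtColor(i,cv2.COLOR_RGB2GRAY);hsv=cv2.cvtColor(i,cv2.COLOR_RGB2HSV)
def blobs(m,a0,a1,z,box):
    x0,y0,x1,y1=box;mm=np.zeros_like(m);mm[y0:y1,x0:x1]=m[y0:y1,x0:x1]
    for c in cv2.findContours(mm,cv2.RETR_LIST,cv2.CHAIN_APPROX_NONE)[0]:
        a=cv2.contourArea(c)
        if a0<a<a1:
            r=cv2.minAreaRect(c);P=ray(K,C,cv2.boxPoints(r),z);e=P[1]-P[0];f=P[2]-P[1]
            if np.linalg.norm(e)<np.linalg.norm(f): e,f=f,e
            print(np.round(r[0],1),a,'ctr',P.mean(0).round(4),'size',np.linalg.norm(e).round(4),np.linalg.norm(f).round(4),'longdir',np.degrees(np.arctan2(e[1],e[0])).round(1)%180)
print('mat');blobs(((g<40)*255).astype('uint8'),2000,9000,.003,(410,170,530,270))
print('packs');blobs(((g<75)*255).astype('uint8'),60,900,.04,(170,165,260,265))
print('grip');blobs(((g<120)*255).astype('uint8'),60,900,.141,(325,160,370,195))
print('cover');blobs(((g>130)*255).astype('uint8'),3000,20000,.111,(280,130,420,260))
print('holes');blobs(((g<110)*255).astype('uint8'),5,60,.111,(300,160,400,195))
```

```text
mat
[468. 221.] 4877.5 ctr [ 0.4902 -0.329   0.003 ] size 0.2166 0.1546 longdir 89.2
packs
[192.5 242.9] 359.5 ctr [0.4412 0.3687 0.04  ] size 0.0593 0.0428 longdir 9.400000000000006
[238.7 235.6] 323.5 ctr [0.458  0.2534 0.04  ] size 0.0595 0.037 longdir 19.0
[193.2 188.4] 360.0 ctr [0.5784 0.3704 0.04  ] size 0.0662 0.0399 longdir 19.400000000000006
[234.6 187.8] 319.0 ctr [0.5785 0.2653 0.04  ] size 0.0573 0.0405 longdir 159.0
grip
[348.2 176.2] 213.5 ctr [ 0.585  -0.0178  0.141 ] size 0.0615 0.0207 longdir 81.9
cover
[342.4 173. ] 5965.5 ctr [ 0.5995 -0.0052  0.111 ] size 0.2819 0.1818 longdir 82.0
holes
[384.8 182.3] 11.5 ctr [ 0.5751 -0.1037  0.111 ] size 0.0099 0.0083 longdir 43.400000000000006
[311. 173.] 12.0 ctr [0.5995 0.0678 0.111 ] size 0.0095 0.0094 longdir 179.6
```

View pics/crop.png

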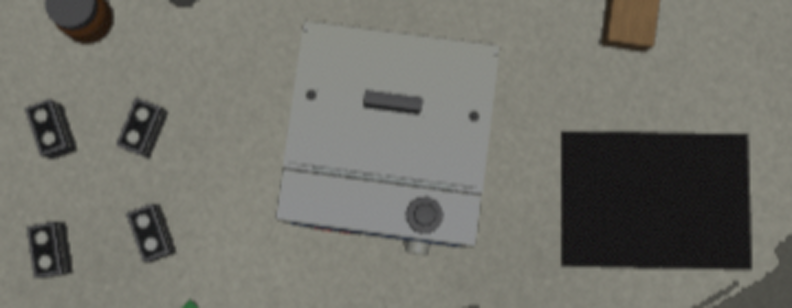

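The crop confirms the white cover with its grey bar on the shaker. The hole midpoint is (0.587,-0.018), the spacing is 173 mm (174 expected) and the cover yaw is about -8.1°. Next I go above it.

```bash
cat >> h.py <<'E'
def to(x,y,z,yaw):
    "offset (mm, tool axes) and roll (rad) to TCP pose, tool down; takes the nearer half turn unless told"
    T=tool();o=T[:3,:3].T@(np.array([x,y,z])-T[:3,3])*1000
    cy=ctrl.get_obs()['orientation'][2];dy=(yaw-cy+180)%360-180
    print('offset',o.round(1).tolist(),'roll',round(-np.radians(dy),4),'dyaw',round(dy,1),'joints',np.round(ctrl.get_obs()['joint_pos'],0))
E
python3 - <<'E'
from h import *
to(.560,-.018,.26,-98.1)
E
```

```text
offset [-537.1, 515.1, -22.6] roll -1.1727 dyaw 67.2 joints [-59.  21.   1.  -0. -70. -17.]
```

jog_arm(
  motion=[
    {"offset": [-537,515,-23],"roll": -1.173,"hand": 60},
    {"offset": [-537,515,-23],"roll": -1.173,"hand": 60},
    {"offset": [-537,515,-23],"roll": -1.173,"hand": 60},
    {"offset": [-537,515,-23],"roll": -1.173,"hand": 60},
    {"offset": [-537,515,-23],"roll": -1.173,"hand": 60},
    {"offset": [-537,515,-23],"roll": -1.173,"hand": 60},
    {"offset": [-537,515,-23],"roll": -1.173,"hand": 60},
    {"offset": [-537,515,-23],"roll": -1.173,"hand": 60},
    {"offset": [-537,515,-23],"roll": -1.173,"hand": 60},
    {"offset": [-537,515,-23],"roll": -1.173,"hand": 60},
    {"offset": [-537,515,-23],"roll": -1.173,"hand": 60},
    {"offset": [-537,515,-23],"roll": -1.173,"hand": 60},
    {"offset": [-537,515,-23],"roll": -1.173,"hand": 60},
    {"offset": [-537,515,-23],"roll": -1.173,"hand": 60},
    {"offset": [-537,515,-23],"roll": -1.173,"hand": 60},
    {"offset": [-537,515,-23],"roll": -1.173,"hand": 60},
    {"offset": [-537,515,-23],"roll": -1.173,"hand": 60},
    {"offset": [-537,515,-23],"roll": -1.173,"hand": 60},
    {"offset": [-537,515,-23],"roll": -1.173,"hand": 60},
    {"offset": [-537,515,-23],"roll": -1.173,"hand": 60},
  ],
)

```text
clock: 1.82
tool_pos: [0.5605, -0.0166, 0.2597]
orientation: [179.9, -0.0, -97.9]
force: [-0.6, -0.6, 0.2]
opening: 0.06
```

Run:
```python
from h import *
i,K,C=snap('wrist');save(i,'w1.png');np.savez('w1.npz',i=i,K=K,C=C);o=ctrl.get_obs();print(o['tool_pos'],o['orientation'],o['joint_pos'],C.round(3))
```

```text
[ 0.5598576  -0.01767445  0.2598881 ] [ 1.79924905e+02 -2.42863870e-02 -9.79949605e+01] [ 1.82080408e+01  8.98677918e+00 -1.20011529e+01 -1.21690750e-02
 -6.90901696e+01 -2.61986663e+01] [[-0.99   0.131  0.042  0.551]
 [ 0.138  0.943  0.303 -0.099]
 [ 0.     0.306 -0.952  0.407]
 [ 0.     0.     0.     1.   ]]
```

View pics/w1.png

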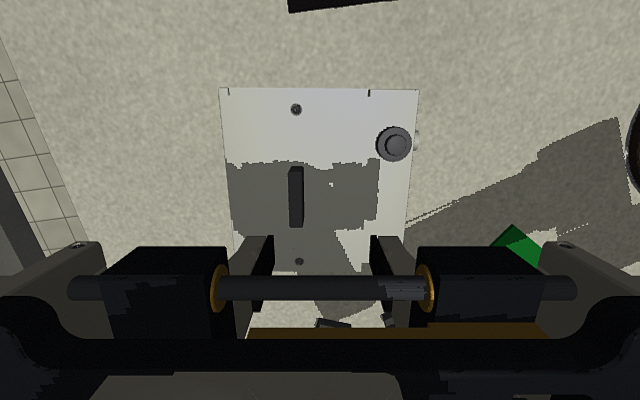

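Wrist view: the white cover with holes at (296,109) and (299,261), the bar at (296,197) and the button at (394,144).

Run:
```python
from h import *
d=np.load('w1.npz');i,K,C=d['i'],d['K'],d['C'];g=cv2.cvtColor(i,cv2.COLOR_RGB2GRAY)
print('top edge px col of bar at z .141')
hs=[]
for n,(u,v),th in(('h-',(296,109),90),('h+',(299,261),60)):
    r=10;p=g[v-r:v+r,u-r:u+r];m=(p<(np.median(p)*.7)).astype('uint8')
    M=cv2.moments(m,True);uv=(u-r+M['m10']/M['m00'],v-r+M['m01']/M['m00']);q=ray(K,C,uv,.111)[0];hs.append(q);print(n,uv,M['m00'],q.round(4))
a,b=hs;print('mid',(a+b)/2,'d',np.linalg.norm(a-b),'ang',np.degrees(np.arctan2(*(b-a)[[1,0]])))
p=g[155:240,280:315];m=((p<45)*255).astype('uint8')
c=max(cv2.findContours(m,0,2)[0],key=cv2.contourArea);r=cv2.minAreaRect(c);print(r,ray(K,C,cv2.boxPoints(r)+[280,155],.141).round(4).tolist())
print('button',ray(K,C,(396,145),.09),ray(K,C,(394,144),.075))
```

```text
top edge px col of bar at z .141
h- (295.83653846153845, 109.1923076923077) 104.0 [ 0.5765 -0.1033  0.111 ]
h+ (298.8679245283019, 261.0188679245283) 53.0 [0.6015 0.068  0.111 ]
mid [ 0.589002  -0.0176212  0.111    ] d 0.17311587046377466 ang 81.66946411575928
((15.5, 41.5), (61.0, 15.0), 90.0) [[0.59, -0.0525, 0.141], [0.5757, -0.0506, 0.141], [0.5857, 0.0124, 0.141], [0.6011, 0.0103, 0.141]]
button [[ 0.47331097 -0.05035482  0.09      ]] [[ 0.47189519 -0.04951784  0.075     ]]
```

Run:
```python
from h import *
to(.5885,-.0177,.127,-98.3)
```

```text
offset [-4.0, -28.5, 132.8] roll 0.0053 dyaw -0.3 joints [ 18.   9. -12.  -0. -69. -26.]
```

jog_arm(
  motion=[
    {"offset": [-4,-28.5,0],"roll": 0.005,"hand": 60},
    {"offset": [-4,-28.5,40],"roll": 0.005,"hand": 60},
    {"offset": [-4,-28.5,75],"roll": 0.005,"hand": 60},
    {"offset": [-4,-28.5,100],"roll": 0.005,"hand": 60},
    {"offset": [-4,-28.5,120],"roll": 0.005,"hand": 60},
    {"offset": [-4,-28.5,132],"roll": 0.005,"hand": 60},
    {"offset": [-4,-28.5,132],"roll": 0.005,"hand": 60},
    {"offset": [-4,-28.5,132],"roll": 0.005,"hand": 40},
    {"offset": [-4,-28.5,132],"roll": 0.005,"hand": 20},
    {"offset": [-4,-28.5,132],"roll": 0.005,"hand": 5},
    {"offset": [-4,-28.5,132],"roll": 0.005,"hand": 5},
    {"offset": [-4,-28.5,132],"roll": 0.005,"hand": 5},
    {"offset": [-4,-28.5,132],"roll": 0.005,"hand": 5},
    {"offset": [-4,-28.5,132],"roll": 0.005,"hand": 5},
    {"offset": [-4,-28.5,132],"roll": 0.005,"hand": 5},
  ],
)

```text
clock: 3.12
tool_pos: [0.5885, -0.0183, 0.1287]
orientation: [180.0, -0.0, -98.4]
force: [-0.0, 1.7, 2.3]
opening: 0.014
```

jog_arm(
  motion=[
    {"offset": [0,0,-3],"roll": 0,"hand": 5},
    {"offset": [0,0,-8],"roll": 0,"hand": 5},
    {"offset": [0,0,-15],"roll": 0,"hand": 5},
    {"offset": [0,0,-25],"roll": 0,"hand": 5},
    {"offset": [0,0,-40],"roll": 0,"hand": 5},
    {"offset": [0,0,-60],"roll": 0,"hand": 5},
    {"offset": [0,0,-75],"roll": 0,"hand": 5},
    {"offset": [0,0,-80],"roll": 0,"hand": 5},
    {"offset": [0,0,-80],"roll": 0,"hand": 5},
  ],
)

```text
clock: 3.87
tool_pos: [0.5897, -0.0182, 0.2108]
orientation: [-179.8, 0.1, -98.4]
force: [-0.4, -0.3, -3.6]
opening: 0.0138
```

Run:
```python
from h import *
o=ctrl.get_obs();print(o['force'],o['opening'],o['moment'],o['tool_pos'])
i,K,C=snap('wrist');save(i,'w2.png');np.savez('w2.npz',i=i,K=K,C=C)
to(.490,-.329,.07,-90.5);to(.490,-.329,.0275,-90.5)
```

```text
[-0.36277176 -0.28816667 -3.59080245] 0.013821973986993428 [ 0.0240657   0.07923227 -0.00416526] [ 0.58972821 -0.01820005  0.21076526]
offset [322.0, 52.8, 138.8] roll -0.1374 dyaw 7.9 joints [ 17.  14. -13.  -0. -63. -26.]
offset [322.0, 52.9, 181.3] roll -0.1374 dyaw 7.9 joints [ 17.  14. -13.  -0. -63. -26.]
```

jog_arm(
  motion=[
    {"offset": [15,2.5,0],"roll": -0.01,"hand": 5},
    {"offset": [40,6.5,0],"roll": -0.02,"hand": 5},
    {"offset": [70,11.5,0],"roll": -0.03,"hand": 5},
    {"offset": [100,16.5,0],"roll": -0.04,"hand": 5},
    {"offset": [130,21,0],"roll": -0.05,"hand": 5},
    {"offset": [160,26,0],"roll": -0.06,"hand": 5},
    {"offset": [190,31,0],"roll": -0.08,"hand": 5},
    {"offset": [220,36,0],"roll": -0.095,"hand": 5},
    {"offset": [250,41,0],"roll": -0.11,"hand": 5},
    {"offset": [280,46,10],"roll": -0.125,"hand": 5},
    {"offset": [305,50,30],"roll": -0.137,"hand": 5},
    {"offset": [317,52,55],"roll": -0.137,"hand": 5},
    {"offset": [322,53,85],"roll": -0.137,"hand": 5},
    {"offset": [322,53,115],"roll": -0.137,"hand": 5},
    {"offset": [322,53,140],"roll": -0.137,"hand": 5},
    {"offset": [322,53,155],"roll": -0.137,"hand": 5},
    {"offset": [322,53,165],"roll": -0.137,"hand": 5},
    {"offset": [322,53,172],"roll": -0.137,"hand": 5},
    {"offset": [322,53,175],"roll": -0.137,"hand": 5},
    {"offset": [322,53,175],"roll": -0.137,"hand": 5},
  ],
)

```text
clock: 5.58
tool_pos: [0.4895, -0.3292, 0.0333]
orientation: [180.0, 0.0, -90.5]
force: [0.3, -0.3, -1.3]
opening: 0.0137
```

Run:
```python
from h import *
i,K,C=snap('top');save(i[120:300,280:600],'t2.png');np.savez('t2.npz',i=i,K=K,C=C)
to(.490,-.329,.027,-90.5)
```

```text
offset [-0.3, -0.1, 7.0] roll 0.0001 dyaw -0.0 joints [-15.  24. -24.   0. -42.  14.]
```

View pics/t2.png

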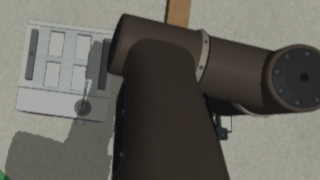

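The open deck now shows its four pockets; the cover over the mat is hidden by the arm. I'll lower it and let go.

jog_arm(
  motion=[
    {"offset": [0,0,3],"roll": 0,"hand": 5},
    {"offset": [0,0,5],"roll": 0,"hand": 5},
    {"offset": [0,0,6.5],"roll": 0,"hand": 5},
    {"offset": [0,0,7],"roll": 0,"hand": 5},
    {"offset": [0,0,7],"roll": 0,"hand": 5},
    {"offset": [0,0,7],"roll": 0,"hand": 5},
  ],
)

```text
clock: 6.13
tool_pos: [0.4896, -0.3293, 0.0268]
orientation: [-180.0, -0.0, -90.5]
force: [-0.2, 1.0, -0.9]
opening: 0.014
```

jog_arm(
  motion=[
    {"offset": [0,0,0.5],"roll": 0,"hand": 20},
    {"offset": [0,0,0.5],"roll": 0,"hand": 40},
    {"offset": [0,0,0.5],"roll": 0,"hand": 40},
    {"offset": [0,0,0.5],"roll": 0,"hand": 50},
    {"offset": [0,0,0.5],"roll": 0,"hand": 50},
    {"offset": [0,0,0],"roll": 0,"hand": 50},
    {"offset": [0,0,-15],"roll": 0,"hand": 50},
    {"offset": [0,0,-45],"roll": 0,"hand": 60},
    {"offset": [0,0,-85],"roll": 0,"hand": 60},
    {"offset": [0,0,-125],"roll": 0,"hand": 60},
    {"offset": [0,0,-165],"roll": 0,"hand": 60},
    {"offset": [0,0,-205],"roll": 0,"hand": 60},
    {"offset": [0,0,-223],"roll": 0,"hand": 60},
    {"offset": [0,0,-223],"roll": 0,"hand": 60},
  ],
)

```text
clock: 7.3
tool_pos: [0.4916, -0.3304, 0.2558]
orientation: [-179.5, -0.2, -90.5]
force: [0.9, -0.4, -0.3]
opening: 0.0598
```

Run:
```python
from h import *
i,K,C=snap('wrist');save(i,'w3.png');np.savez('w3.npz',i=i,K=K,C=C)
to(.465,.245,.25,-90)
```

```text
offset [-574.5, 30.7, 1.6] roll -0.0089 dyaw 0.5 joints [-15.  12.  -9.   0. -68.  14.]
```

View pics/w3.png

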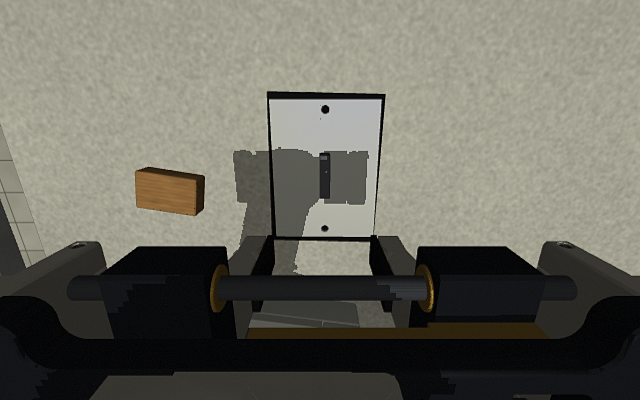

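The cover lies flat within the mat. Next I look at the deck from above on the way to the packs.

Run:
```python
from h import *
to(.51,-.018,.27,-8.2)
```

```text
offset [-311.8, -16.7, -17.7] roll -1.4365 dyaw 82.3 joints [-15.  12.  -9.   0. -68.  14.]
```

jog_arm(
  motion=[
    {"offset": [-312,-21,-14],"roll": -1.436,"hand": 60},
    {"offset": [-312,-21,-14],"roll": -1.436,"hand": 60},
    {"offset": [-312,-21,-14],"roll": -1.436,"hand": 60},
    {"offset": [-312,-21,-14],"roll": -1.436,"hand": 60},
    {"offset": [-312,-21,-14],"roll": -1.436,"hand": 60},
    {"offset": [-312,-21,-14],"roll": -1.436,"hand": 60},
    {"offset": [-312,-21,-14],"roll": -1.436,"hand": 60},
    {"offset": [-312,-21,-14],"roll": -1.436,"hand": 60},
    {"offset": [-312,-21,-14],"roll": -1.436,"hand": 60},
    {"offset": [-312,-21,-14],"roll": -1.436,"hand": 60},
    {"offset": [-312,-21,-14],"roll": -1.436,"hand": 60},
    {"offset": [-312,-21,-14],"roll": -1.436,"hand": 60},
    {"offset": [-312,-21,-14],"roll": -1.436,"hand": 60},
    {"offset": [-312,-21,-14],"roll": -1.436,"hand": 60},
    {"offset": [-312,-21,-14],"roll": -1.436,"hand": 60},
  ],
)

```text
clock: 8.6
tool_pos: [0.513, -0.0176, 0.263]
orientation: [180.0, 0.1, -8.4]
force: [-0.6, 0.4, 0.3]
opening: 0.0602
```

Run:
```python
from h import *
i,K,C=snap('wrist');save(i,'w4.png');np.savez('w4.npz',i=i,K=K,C=C)
i,K,C=snap('top');np.savez('t4.npz',i=i,K=K,C=C)
print(tool().round(4))
```

```text
[[ 9.894e-01 -1.451e-01 -5.000e-04  5.132e-01]
 [-1.451e-01 -9.894e-01 -1.000e-04 -1.760e-02]
 [-5.000e-04  2.000e-04 -1.000e+00  2.633e-01]
 [ 0.000e+00  0.000e+00  0.000e+00  1.000e+00]]
```

View pics/w4.png

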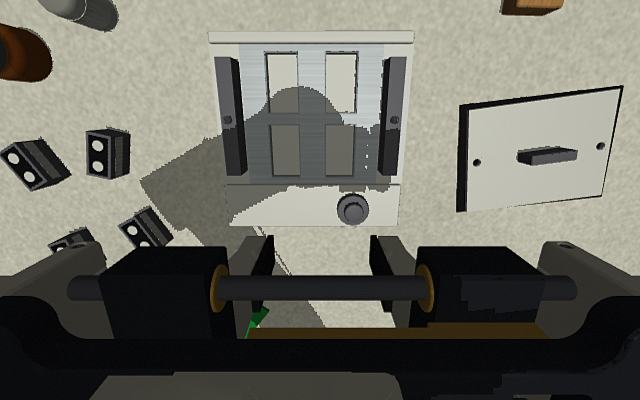

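Wrist view: pockets at about (282,82), (341,82), (284,150) and (340,150), pin tips at (228,120) and (395,120), and the cover on the mat. I'll check my shaker pose against pins and pockets.

Run:
```python
from h import *
d=np.load('w4.npz');i,K,C=d['i'],d['K'],d['C'];g=cv2.cvtColor(i,cv2.COLOR_RGB2GRAY)
def sh(c,yaw):
    a=np.radians(yaw);Rm=np.array([[np.cos(a),-np.sin(a)],[np.sin(a),np.cos(a)]])
    return lambda p,z:np.c_[np.asarray(p)@Rm.T+c,np.full(len(p),z)]
f=sh((.5885,-.0177),-8.2)
im=cv2.resize(i[30:230,190:430],None,fx=3,fy=3,interpolation=cv2.INTER_CUBIC)
D=lambda P,col:cv2.polylines(im,[np.round((proj(K,C,P)-[190,30]+.5)*3*8).astype(int)],True,col,1,shift=3)
for sx in(-38,38):
    for sy in(-33,33):
        D(f(np.array([[sx-31,sy-17],[sx+31,sy-17],[sx+31,sy+17],[sx-31,sy+17]])/1e3,.075),(255,0,0))
t=np.linspace(0,6.28,20)[:-1]
for sy in(-87,87):D(f(np.c_[4*np.cos(t),sy+4*np.sin(t)]/1e3,.111),(0,255,0))
save(im,'w4o.png')
```

```text
(no output)
```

View pics/w4o.png

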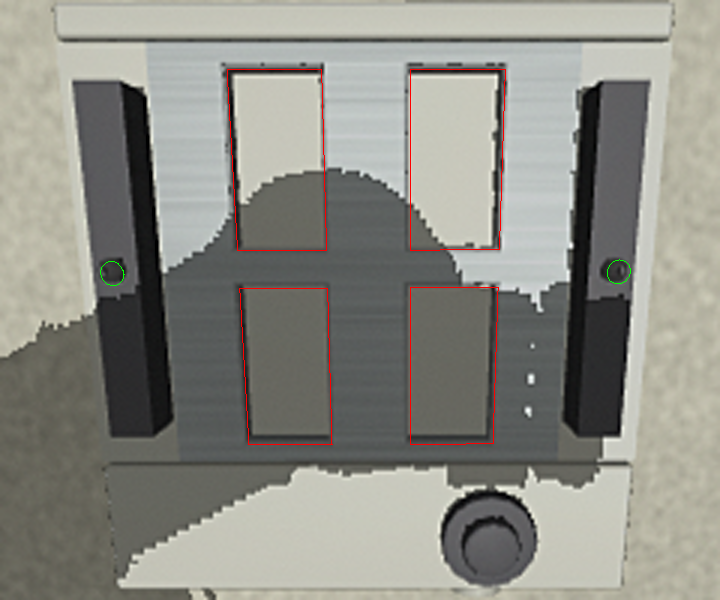

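The overlay fits to within about 1 mm, so shaker centre (0.589,-0.0175) and yaw -8.2° hold. Next I look down on the packs.

Run:
```python
from h import *
to(.40,.31,.27,0)
```

```text
offset [-159.5, -307.7, -6.7] roll -0.1456 dyaw 8.3 joints [ 20.   4. -17.  -0. -69.  62.]
```

jog_arm(
  motion=[
    {"offset": [-159.5,-308,-7],"roll": -0.146,"hand": 60},
    {"offset": [-159.5,-308,-7],"roll": -0.146,"hand": 60},
    {"offset": [-159.5,-308,-7],"roll": -0.146,"hand": 60},
    {"offset": [-159.5,-308,-7],"roll": -0.146,"hand": 60},
    {"offset": [-159.5,-308,-7],"roll": -0.146,"hand": 60},
    {"offset": [-159.5,-308,-7],"roll": -0.146,"hand": 60},
    {"offset": [-159.5,-308,-7],"roll": -0.146,"hand": 60},
    {"offset": [-159.5,-308,-7],"roll": -0.146,"hand": 60},
    {"offset": [-159.5,-308,-7],"roll": -0.146,"hand": 60},
    {"offset": [-159.5,-308,-7],"roll": -0.146,"hand": 60},
    {"offset": [-159.5,-308,-7],"roll": -0.146,"hand": 60},
    {"offset": [-159.5,-308,-7],"roll": -0.146,"hand": 60},
    {"offset": [-159.5,-308,-7],"roll": -0.146,"hand": 60},
  ],
)

```text
clock: 9.78
tool_pos: [0.3999, 0.3093, 0.2706]
orientation: [180.0, 0.0, 0.0]
force: [1.3, 0.2, -0.2]
opening: 0.0597
```

```bash
cat >> h.py <<'E'
def packs(i,K,C,z=.041):
    "pairs of white ports inside dark panels -> centre, long direction (deg)"
    g=cv2.cvtColor(i,cv2.COLOR_RGB2GRAY);m=((g<60)*255).astype('uint8');out=[]
    cs,h=cv2.findContours(m,cv2.RETR_CCOMP,cv2.CHAIN_APPROX_NONE)
    for k,c in enumerate(cs):
        if h[0][k][3]>=0: continue
        kids=[cv2.fillPoly(np.zeros_like(m),[cs[j]],1) for j in range(len(cs)) if h[0][j][3]==k and cv2.contourArea(cs[j])>12]
        pts=[]
        for q in kids:
            M=cv2.moments(q,True);pts.append((M['m10']/M['m00'],M['m01']/M['m00']))
        if len(pts)==2:
            P=ray(K,C,pts,z);e=P[1]-P[0];L=np.linalg.norm(e)
            if .015<L<.045: out.append((P.mean(0),(np.degrees(np.arctan2(e[1],e[0]))+90)%180-90,L,np.mean(pts,0)))
    for p,a,L,uv in out: print('pack',p.round(4),'long',round(a,1),'sep',round(L,4),'px',uv.round(0))
    return out
E
python3 - <<'E'
from h import *
i,K,C=snap('wrist');save(i,'w5.png');np.savez('w5.npz',i=i,K=K,C=C)
packs(i,K,C)
i,K,C=snap('top');np.savez('t5.npz',i=i,K=K,C=C);packs(i,K,C)
print(tool()[:3,3])
E
```

```text
pack [0.4424 0.3777 0.041 ] long 10.0 sep 0.0278 px [270. 143.]
pack [0.4605 0.26   0.041 ] long 19.1 sep 0.0285 px [359. 129.]
pack [0.5831 0.2723 0.041 ] long -21.9 sep 0.028 px [353.  22.]
pack [0.5831 0.3794 0.041 ] long 19.2 sep 0.0278 px [262.  22.]
pack [0.4592 0.2587 0.041 ] long 19.4 sep 0.03 px [236. 235.]
[0.40001826 0.3092529  0.27065763]
```

View pics/w5.png

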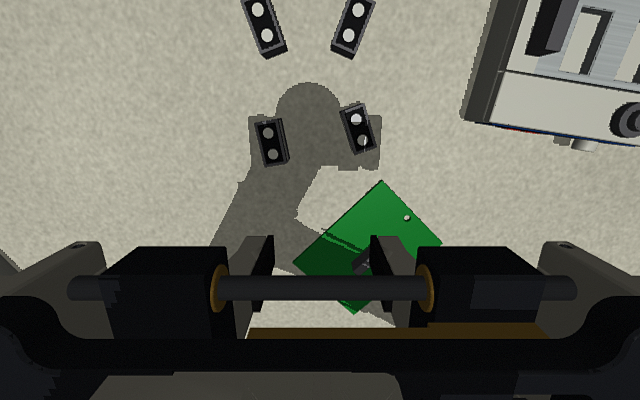

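All four packs measured. Take pack A at (0.4605,0.260), yaw 19°, first.

Run:
```python
from h import *
to(.4605,.260,.028,19.1)
```

```text
offset [60.4, 49.3, 242.7] roll -0.3328 dyaw 19.1 joints [ 60.   3. -17.   0. -70.  30.]
```

jog_arm(
  motion=[
    {"offset": [30,25,20],"roll": -0.12,"hand": 60},
    {"offset": [60.4,49.3,40],"roll": -0.24,"hand": 60},
    {"offset": [60.4,49.3,80],"roll": -0.333,"hand": 60},
    {"offset": [60.4,49.3,120],"roll": -0.333,"hand": 60},
    {"offset": [60.4,49.3,160],"roll": -0.333,"hand": 60},
    {"offset": [60.4,49.3,195],"roll": -0.333,"hand": 60},
    {"offset": [60.4,49.3,220],"roll": -0.333,"hand": 60},
    {"offset": [60.4,49.3,235],"roll": -0.333,"hand": 60},
    {"offset": [60.4,49.3,242.5],"roll": -0.333,"hand": 60},
    {"offset": [60.4,49.3,242.5],"roll": -0.333,"hand": 60},
    {"offset": [60.4,49.3,242.5],"roll": -0.333,"hand": 40},
    {"offset": [60.4,49.3,242.5],"roll": -0.333,"hand": 25},
    {"offset": [60.4,49.3,242.5],"roll": -0.333,"hand": 25},
    {"offset": [60.4,49.3,242.5],"roll": -0.333,"hand": 25},
    {"offset": [60.4,49.3,242.5],"roll": -0.333,"hand": 25},
    {"offset": [60.4,49.3,242.5],"roll": -0.333,"hand": 25},
  ],
)

```text
clock: 11.22
tool_pos: [0.4604, 0.2614, 0.029]
orientation: [-180.0, -0.1, 19.2]
force: [-1.0, -0.4, 6.1]
opening: 0.0318
```

Run:
```python
from h import *
to(.5561,.0206,.15,-8.2)
print(tool()[:3,3],ctrl.get_obs()['orientation'])
```

```text
offset [11.2, 258.8, -121.2] roll 0.4787 dyaw -27.4 joints [ 51.  20. -32.   0. -38.  58.]
[0.46041946 0.26142882 0.02895422] [-1.79967122e+02 -7.28560969e-02  1.92258436e+01]
```

jog_arm(
  motion=[
    {"offset": [0,0,-20],"roll": 0,"hand": 25},
    {"offset": [0,0,-55],"roll": 0,"hand": 25},
    {"offset": [0,0,-95],"roll": 0,"hand": 25},
    {"offset": [0,0,-130],"roll": 0,"hand": 25},
    {"offset": [1,30,-141],"roll": 0.07,"hand": 25},
    {"offset": [3,65,-141],"roll": 0.15,"hand": 25},
    {"offset": [5,100,-141],"roll": 0.23,"hand": 25},
    {"offset": [6,135,-141],"roll": 0.3,"hand": 25},
    {"offset": [8,170,-141],"roll": 0.37,"hand": 25},
    {"offset": [9,205,-141],"roll": 0.44,"hand": 25},
    {"offset": [10.5,238,-141],"roll": 0.479,"hand": 25},
    {"offset": [11.2,258.8,-141],"roll": 0.479,"hand": 25},
    {"offset": [11.2,258.8,-141],"roll": 0.479,"hand": 25},
    {"offset": [11.2,258.8,-130],"roll": 0.479,"hand": 25},
    {"offset": [11.2,258.8,-130],"roll": 0.479,"hand": 25},
  ],
)

```text
clock: 12.47
tool_pos: [0.5544, 0.0202, 0.1558]
orientation: [180.0, 0.2, -8.3]
force: [-0.1, -0.0, -1.1]
opening: 0.0317
```

Run:
```python
from h import *
to(.5561,.0206,.106,-8.2)
o=ctrl.get_obs();print(tool()[:3,3],o['orientation'],o['force'],o['opening'])
i,K,C=snap('wrist');a=i[180:330,200:450]
j,K,C=snap('scene');uv=proj(K,C,[[.5561,.0206,.12]])[0];print(uv);u,v=uv.astype(int);b=j[v-60:v+60,u-70:u+70]
a=cv2.resize(a,(600,360),interpolation=3);b=cv2.resize(b,None,fx=2,fy=2,interpolation=3)
c=np.zeros((600,600,3),'uint8');c[:360]=a;c[360:600,:280]=b;save(c,'w6.png')
```

```text
offset [1.7, -0.6, 49.8] roll -0.0017 dyaw 0.1 joints [ 22.  13. -21.  -0. -56.  59.]
[0.55442191 0.02023677 0.15584615] [ 1.79975882e+02  1.57526894e-01 -8.29966015e+00] [-0.06562435 -0.04601782 -1.11278247] 0.03172050011953025
[326.74273927 211.71506998]
```

View pics/w6.png

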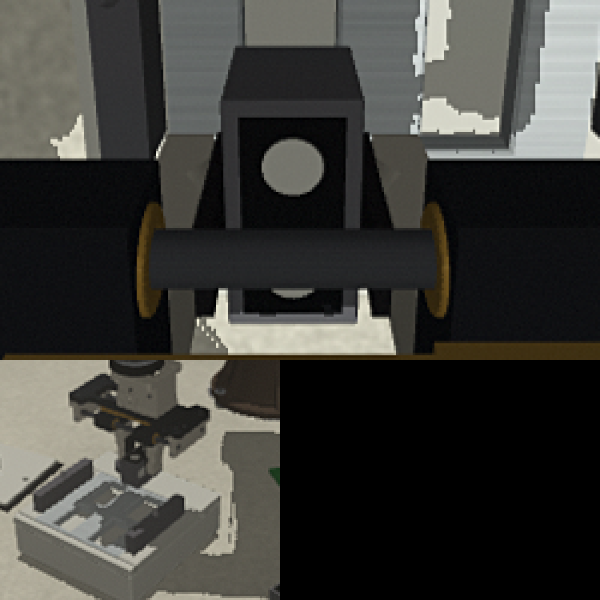

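The held pack shows clearly: top front edge at row ≈222, rear edge at row ≈314. I'll work out its offset in the tool frame.

```bash
cat >> h.py <<'E'
def held(rows,dz=.011,u=322):
    T=tool();s=cams.snapshot('wrist');C=T@np.array(s['T_tool_cam']);P=ray(np.array(s['K']),C,[(u,r) for r in rows],T[2,3]+dz)
    return ((P-T[:3,3])@T[:3,:3])*1000
E
python3 - <<'E'
from h import *
s=cams.snapshot('wrist');g=cv2.cvtColor(s['img'],cv2.COLOR_RGB2GRAY)
for c in (305,338,345):print(c,g[195:240,c].tolist(),g[302:330,c].tolist())
print(held([221.7,314,228.5,312]).round(1))
E
```

```text
305 [117, 119, 120, 116, 63, 26, 31, 34, 31, 33, 34, 35, 35, 33, 32, 35, 33, 33, 34, 35, 34, 33, 31, 33, 35, 33, 38, 50, 51, 51, 52, 50, 54, 51, 2, 7, 8, 10, 6, 10, 9, 7, 8, 7, 8] [8, 10, 8, 8, 8, 9, 8, 1, 40, 109, 98, 92, 110, 185, 211, 207, 206, 205, 206, 209, 212, 211, 206, 203, 197, 148, 30, 44]
338 [118, 118, 119, 115, 64, 26, 32, 32, 33, 33, 33, 34, 34, 36, 33, 35, 35, 34, 34, 32, 35, 35, 32, 36, 33, 32, 40, 53, 50, 49, 49, 52, 53, 50, 3, 9, 10, 8, 6, 8, 7, 8, 10, 9, 9] [8, 9, 12, 9, 5, 10, 20, 12, 41, 109, 98, 92, 112, 192, 218, 203, 198, 197, 197, 201, 209, 206, 200, 204, 206, 161, 30, 44]
345 [105, 106, 108, 106, 74, 16, 25, 28, 29, 31, 33, 33, 32, 34, 34, 33, 31, 34, 33, 34, 34, 33, 31, 34, 33, 33, 39, 53, 51, 50, 52, 50, 50, 51, 52, 54, 52, 54, 52, 52, 53, 53, 52, 54, 54] [51, 50, 48, 63, 111, 107, 101, 100, 98, 97, 97, 93, 113, 186, 206, 200, 201, 201, 201, 199, 203, 206, 208, 209, 209, 159, 27, 45]
[[ 29.4  -0.1 -11. ]
 [-29.3  -0.1 -11. ]
 [ 25.5  -0.1 -11. ]
 [-27.9  -0.1 -11. ]]
```

Pack centred in the tool to within ~0.1 mm. Insert.

jog_arm(
  motion=[
    {"offset": [1.7,-0.6,20],"roll": -0.002,"hand": 25},
    {"offset": [1.7,-0.6,36],"roll": -0.002,"hand": 25},
    {"offset": [1.7,-0.6,46],"roll": -0.002,"hand": 25},
    {"offset": [1.7,-0.6,50],"roll": -0.002,"hand": 25},
    {"offset": [1.7,-0.6,52],"roll": -0.002,"hand": 25},
    {"offset": [1.7,-0.6,54],"roll": -0.002,"hand": 25},
    {"offset": [1.7,-0.6,56],"roll": -0.002,"hand": 25},
    {"offset": [1.7,-0.6,58],"roll": -0.002,"hand": 25},
    {"offset": [1.7,-0.6,58],"roll": -0.002,"hand": 25},
  ],
)

```text
clock: 13.42
tool_pos: [0.5577, 0.0208, 0.1007]
orientation: [-180.0, -0.0, -8.1]
force: [0.6, 0.7, -0.6]
opening: 0.0315
```

jog_arm(
  motion=[
    {"offset": [0,0,2],"roll": 0,"hand": 25},
    {"offset": [0,0,4],"roll": 0,"hand": 25},
    {"offset": [0,0,6],"roll": 0,"hand": 25},
    {"offset": [0,0,8],"roll": 0,"hand": 25},
    {"offset": [0,0,9],"roll": 0,"hand": 25},
    {"offset": [0,0,9],"roll": 0,"hand": 25},
  ],
)

```text
clock: 13.92
tool_pos: [0.5577, 0.0207, 0.0907]
orientation: [180.0, 0.0, -8.1]
force: [-0.4, -0.9, -1.2]
opening: 0.0319
```

jog_arm(
  motion=[
    {"offset": [0,0,1],"roll": 0,"hand": 25},
    {"offset": [0,0,2],"roll": 0,"hand": 25},
    {"offset": [0,0,2],"roll": 0,"hand": 25},
  ],
)

```text
clock: 14.17
tool_pos: [0.5578, 0.0207, 0.0899]
orientation: [180.0, -0.0, -8.1]
force: [-2.9, 0.3, 6.8]
opening: 0.032
```

jog_arm(
  motion=[
    {"offset": [0,0,1],"roll": 0,"hand": 41},
    {"offset": [0,0,0],"roll": 0,"hand": 41},
    {"offset": [0,0,0],"roll": 0,"hand": 41},
    {"offset": [0,0,0],"roll": 0,"hand": 41},
    {"offset": [0,0,-10],"roll": 0,"hand": 41},
    {"offset": [0,0,-30],"roll": 0,"hand": 41},
    {"offset": [0,0,-70],"roll": 0,"hand": 60},
    {"offset": [0,0,-110],"roll": 0,"hand": 60},
    {"offset": [0,0,-150],"roll": 0,"hand": 60},
    {"offset": [0,0,-178],"roll": 0,"hand": 60},
  ],
)

```text
clock: 15.0
tool_pos: [0.5583, 0.0206, 0.2721]
orientation: [-179.9, -0.2, -8.1]
force: [1.0, 0.6, 0.6]
opening: 0.0585
```

Run:
```python
from h import *
to(.40,.31,.27,0)
i,K,C=snap('wrist');save(i,'w7.png')
```

```text
offset [-197.5, -264.2, 1.6] roll -0.1414 dyaw 8.1 joints [ 22.   8. -11.   0. -70.  60.]
```

jog_arm(
  motion=[
    {"offset": [-197.5,-264,2],"roll": -0.141,"hand": 60},
    {"offset": [-197.5,-264,2],"roll": -0.141,"hand": 60},
    {"offset": [-197.5,-264,2],"roll": -0.141,"hand": 60},
    {"offset": [-197.5,-264,2],"roll": -0.141,"hand": 60},
    {"offset": [-197.5,-264,2],"roll": -0.141,"hand": 60},
    {"offset": [-197.5,-264,2],"roll": -0.141,"hand": 60},
    {"offset": [-197.5,-264,2],"roll": -0.141,"hand": 60},
    {"offset": [-197.5,-264,2],"roll": -0.141,"hand": 60},
    {"offset": [-197.5,-264,2],"roll": -0.141,"hand": 60},
    {"offset": [-197.5,-264,2],"roll": -0.141,"hand": 60},
    {"offset": [-197.5,-264,2],"roll": -0.141,"hand": 60},
    {"offset": [-197.5,-264,2],"roll": -0.141,"hand": 60},
    {"offset": [-197.5,-264,2],"roll": -0.141,"hand": 60},
  ],
)

```text
clock: 16.13
tool_pos: [0.3999, 0.309, 0.2653]
orientation: [-180.0, -0.0, -0.1]
force: [-0.5, 0.2, -0.4]
opening: 0.06
```

Run:
```python
from h import *
i,K,C=snap('wrist');save(i,'w8.png');P=packs(i,K,C)
to(.4424,.3777,.028,10)
```

```text
pack [0.4424 0.3777 0.041 ] long 10.3 sep 0.0281 px [269. 144.]
pack [ 0.5716 -0.0356  0.041 ] long -8.0 sep 0.0335 px [615.  31.]
pack [0.5625 0.0875 0.041 ] long -8.4 sep 0.0323 px [509.  40.]
pack [0.5829 0.2723 0.041 ] long -22.1 sep 0.0279 px [353.  21.]
pack [0.5831 0.3793 0.041 ] long 19.8 sep 0.028 px [260.  21.]
offset [42.3, -68.8, 237.2] roll -0.1771 dyaw 10.1 joints [ 60.   3. -18.   0. -69.  30.]
```

jog_arm(
  motion=[
    {"offset": [21,-34,20],"roll": -0.09,"hand": 60},
    {"offset": [42.3,-68.8,40],"roll": -0.18,"hand": 60},
    {"offset": [42.3,-68.8,80],"roll": -0.18,"hand": 60},
    {"offset": [42.3,-68.8,120],"roll": -0.18,"hand": 60},
    {"offset": [42.3,-68.8,160],"roll": -0.18,"hand": 60},
    {"offset": [42.3,-68.8,195],"roll": -0.18,"hand": 60},
    {"offset": [42.3,-68.8,218],"roll": -0.18,"hand": 60},
    {"offset": [42.3,-68.8,230],"roll": -0.18,"hand": 60},
    {"offset": [42.3,-68.8,237],"roll": -0.18,"hand": 60},
    {"offset": [42.3,-68.8,237],"roll": -0.18,"hand": 60},
    {"offset": [42.3,-68.8,237],"roll": -0.18,"hand": 40},
    {"offset": [42.3,-68.8,237],"roll": -0.18,"hand": 25},
    {"offset": [42.3,-68.8,237],"roll": -0.18,"hand": 25},
    {"offset": [42.3,-68.8,237],"roll": -0.18,"hand": 25},
    {"offset": [42.3,-68.8,237],"roll": -0.18,"hand": 25},
    {"offset": [42.3,-68.8,237],"roll": -0.18,"hand": 25},
    {"offset": [42.3,-68.8,215],"roll": -0.18,"hand": 25},
    {"offset": [42.3,-68.8,180],"roll": -0.18,"hand": 25},
    {"offset": [42.3,-68.8,140],"roll": -0.18,"hand": 25},
    {"offset": [42.3,-68.8,96],"roll": -0.18,"hand": 25},
  ],
)

```text
clock: 17.85
tool_pos: [0.441, 0.3779, 0.1675]
orientation: [179.9, 0.1, 10.3]
force: [1.3, 1.1, -0.4]
opening: 0.032
```

```bash
cat >> h.py <<'E'
def grip_rows():
    "rows of front and rear top edges of the held pack, its x/y in the tool frame (mm)"
    s=cams.snapshot('wrist');g=cv2.GaussianBlur(cv2.cvtColor(s['img'],cv2.COLOR_RGB2GRAY),(1,1),0).astype(float)
    o=ctrl.get_obs();r=g[:,[303,306,341,344]].mean(1)
    f=205+np.argmax(np.diff(r)[205:234]);b=305+np.argmax(np.diff(r)[305:325])
    H=held([f+.5,b]);print('front',f,'rear',b,H[:,0].round(1),'pack x off',H[:,0].mean().round(1),'opening',o['opening'],'ori',o['orientation'].round(2),o['tool_pos'].round(4))
E
python3 - <<'E'
from h import *
grip_rows();to(.6313,.0097,.17,-8.2)
E
```

```text
front 220 rear 309 [ 30.  -25.6] pack x off 2.2 opening 0.031597890564362234 ori [-179.64   -0.53   10.37] [0.4444 0.3814 0.1775]
offset [117.0, 399.7, 2.3] roll 0.3237 dyaw -18.5 joints [ 60.  15. -17.   0. -58.  40.]
```

jog_arm(
  motion=[
    {"offset": [8,28,0],"roll": 0.03,"hand": 25},
    {"offset": [18,62,0],"roll": 0.06,"hand": 25},
    {"offset": [29,98,0],"roll": 0.1,"hand": 25},
    {"offset": [39,134,0],"roll": 0.13,"hand": 25},
    {"offset": [50,170,0],"roll": 0.16,"hand": 25},
    {"offset": [60,206,0],"roll": 0.19,"hand": 25},
    {"offset": [71,242,0],"roll": 0.22,"hand": 25},
    {"offset": [81,278,0],"roll": 0.25,"hand": 25},
    {"offset": [92,314,0],"roll": 0.28,"hand": 25},
    {"offset": [102,350,0],"roll": 0.31,"hand": 25},
    {"offset": [111,380,0],"roll": 0.323,"hand": 25},
    {"offset": [116,398,0],"roll": 0.323,"hand": 25},
    {"offset": [117,400,0],"roll": 0.323,"hand": 25},
    {"offset": [117,400,0],"roll": 0.323,"hand": 25},
    {"offset": [117,400,0],"roll": 0.323,"hand": 25},
    {"offset": [117,400,0],"roll": 0.323,"hand": 25},
  ],
)

```text
clock: 19.28
tool_pos: [0.6277, 0.0069, 0.1666]
orientation: [-180.0, 0.0, -8.2]
force: [-0.7, -1.0, -0.8]
opening: 0.0318
```

Run:
```python
from h import *
to(.632,.0097,.100,-8.2);grip_rows();to(.632,.0097,.100,-8.2)
```

```text
offset [3.9, -3.4, 66.6] roll 0.0002 dyaw -0.0 joints [ 18.  19. -11.  -0. -60.  63.]
front 220 rear 320 [ 30.1 -33.6] pack x off -1.8 opening 0.0315099450822609 ori [-179.99   -0.     -8.17] [0.6278 0.007  0.1668]
offset [3.8, -3.2, 66.9] roll 0.0007 dyaw -0.0 joints [ 18.  19. -11.  -0. -60.  63.]
```

Front edge 30.1 against about 29.4 when centred, so the pack is only ~0.6 mm forward. Insert.

jog_arm(
  motion=[
    {"offset": [3.4,-3.3,20],"roll": 0,"hand": 25},
    {"offset": [3.4,-3.3,42],"roll": 0,"hand": 25},
    {"offset": [3.4,-3.3,55],"roll": 0,"hand": 25},
    {"offset": [3.4,-3.3,60],"roll": 0,"hand": 25},
    {"offset": [3.4,-3.3,63],"roll": 0,"hand": 25},
    {"offset": [3.4,-3.3,66],"roll": 0,"hand": 25},
    {"offset": [3.4,-3.3,69],"roll": 0,"hand": 25},
    {"offset": [3.4,-3.3,72],"roll": 0,"hand": 25},
    {"offset": [3.4,-3.3,74],"roll": 0,"hand": 25},
    {"offset": [3.4,-3.3,76],"roll": 0,"hand": 25},
    {"offset": [3.4,-3.3,76],"roll": 0,"hand": 25},
  ],
)

```text
clock: 20.3
tool_pos: [0.6321, 0.0088, 0.0906]
orientation: [-180.0, -0.0, -8.3]
force: [-0.0, 0.9, -1.7]
opening: 0.0319
```

jog_arm(
  motion=[
    {"offset": [0,0,1],"roll": 0,"hand": 25},
    {"offset": [0,0,2.5],"roll": 0,"hand": 25},
    {"offset": [0,0,2.5],"roll": 0,"hand": 25},
    {"offset": [0,0,2.5],"roll": 0,"hand": 25},
  ],
)

```text
clock: 20.63
tool_pos: [0.6322, 0.0088, 0.09]
orientation: [-180.0, -0.1, -8.2]
force: [-4.3, 0.9, 9.7]
opening: 0.0318
```

jog_arm(
  motion=[
    {"offset": [0,0,1],"roll": 0,"hand": 41},
    {"offset": [0,0,0],"roll": 0,"hand": 41},
    {"offset": [0,0,0],"roll": 0,"hand": 41},
    {"offset": [0,0,0],"roll": 0,"hand": 41},
    {"offset": [0,0,-10],"roll": 0,"hand": 41},
    {"offset": [0,0,-30],"roll": 0,"hand": 41},
    {"offset": [0,0,-70],"roll": 0,"hand": 60},
    {"offset": [0,0,-110],"roll": 0,"hand": 60},
    {"offset": [0,0,-150],"roll": 0,"hand": 60},
    {"offset": [0,0,-178],"roll": 0,"hand": 60},
    {"offset": [-272,-265,-178],"roll": -0.143,"hand": 60},
    {"offset": [-272,-265,-178],"roll": -0.143,"hand": 60},
    {"offset": [-272,-265,-178],"roll": -0.143,"hand": 60},
    {"offset": [-272,-265,-178],"roll": -0.143,"hand": 60},
    {"offset": [-272,-265,-178],"roll": -0.143,"hand": 60},
    {"offset": [-272,-265,-178],"roll": -0.143,"hand": 60},
    {"offset": [-272,-265,-178],"roll": -0.143,"hand": 60},
    {"offset": [-272,-265,-178],"roll": -0.143,"hand": 60},
    {"offset": [-272,-265,-178],"roll": -0.143,"hand": 60},
    {"offset": [-272,-265,-178],"roll": -0.143,"hand": 60},
  ],
)

```text
clock: 22.3
tool_pos: [0.3978, 0.314, 0.2673]
orientation: [-179.9, -0.0, 0.2]
force: [-0.7, 0.5, -0.2]
opening: 0.0603
```

Run:
```python
from h import *
i,K,C=snap('wrist');save(i,'w9.png');P=packs(i,K,C)
print(tool()[:3,3]);to(.50,.325,.27,0)
```

```text
pack [ 0.572  -0.0363  0.041 ] long -8.0 sep 0.0337 px [620.  31.]
[0.39866877 0.31291336 0.26720793]
offset [101.4, -11.7, -2.7] roll 0.0039 dyaw -0.2 joints [ 60.   3. -17.  -0. -69.  30.]
```

jog_arm(
  motion=[
    {"offset": [40,-6,-3],"roll": 0,"hand": 60},
    {"offset": [80,-12,-3],"roll": 0,"hand": 60},
    {"offset": [100,-12,-3],"roll": 0,"hand": 60},
    {"offset": [100,-12,-3],"roll": 0,"hand": 60},
    {"offset": [100,-12,-3],"roll": 0,"hand": 60},
    {"offset": [100,-12,-3],"roll": 0,"hand": 60},
  ],
)

```text
clock: 22.85
tool_pos: [0.5008, 0.3211, 0.2692]
orientation: [180.0, 0.0, -0.1]
force: [-0.1, -0.3, 0.4]
opening: 0.0601
```

Run:
```python
from h import *
i,K,C=snap('wrist');save(i,'w10.png');P=packs(i,K,C)
print(tool()[:3,3]);to(.5829,.2723,.028,-22.1);to(.5831,.3794,.028,19.6)
```

```text
pack [ 0.5519 -0.0373  0.041 ] long -8.0 sep 0.0333 px [593. 136.]
pack [0.5832 0.2722 0.041 ] long -22.1 sep 0.0278 px [359. 112.]
pack [0.5832 0.3795 0.041 ] long 19.4 sep 0.0283 px [276. 112.]
[0.50054744 0.32125155 0.26952751]
offset [82.4, 48.8, 241.5] roll 0.3844 dyaw -22.0 joints [ 52.  12.  -7.  -0. -71.  38.]
offset [82.5, -58.3, 241.5] roll -0.3434 dyaw 19.7 joints [ 52.  12.  -7.  -0. -71.  38.]
```

View pics/w10.png

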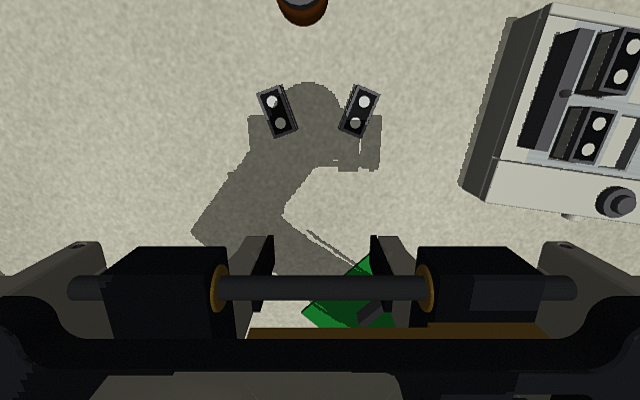

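Both seated packs look right, and packs C and D haven't moved. Take C next.

jog_arm(
  motion=[
    {"offset": [40,25,20],"roll": 0.12,"hand": 60},
    {"offset": [80,48.5,40],"roll": 0.24,"hand": 60},
    {"offset": [82.6,48.9,80],"roll": 0.36,"hand": 60},
    {"offset": [82.6,48.9,120],"roll": 0.384,"hand": 60},
    {"offset": [82.6,48.9,160],"roll": 0.384,"hand": 60},
    {"offset": [82.6,48.9,195],"roll": 0.384,"hand": 60},
    {"offset": [82.6,48.9,220],"roll": 0.384,"hand": 60},
    {"offset": [82.6,48.9,234],"roll": 0.384,"hand": 60},
    {"offset": [82.6,48.9,241],"roll": 0.384,"hand": 60},
    {"offset": [82.6,48.9,241],"roll": 0.384,"hand": 60},
    {"offset": [82.6,48.9,241],"roll": 0.384,"hand": 40},
    {"offset": [82.6,48.9,241],"roll": 0.384,"hand": 25},
    {"offset": [82.6,48.9,241],"roll": 0.384,"hand": 25},
    {"offset": [82.6,48.9,241],"roll": 0.384,"hand": 25},
    {"offset": [82.6,48.9,241],"roll": 0.384,"hand": 25},
    {"offset": [82.6,48.9,241],"roll": 0.384,"hand": 25},
    {"offset": [82.6,48.9,220],"roll": 0.384,"hand": 25},
    {"offset": [82.6,48.9,180],"roll": 0.384,"hand": 25},
    {"offset": [82.6,48.9,140],"roll": 0.384,"hand": 25},
    {"offset": [82.6,48.9,100],"roll": 0.384,"hand": 25},
  ],
)

```text
clock: 24.57
tool_pos: [0.5828, 0.2726, 0.1704]
orientation: [179.9, 0.0, -22.1]
force: [0.4, 0.4, -1.1]
opening: 0.0316
```

Run:
```python
from h import *
grip_rows();to(.5477,-.045,.17,-8.2)
```

```text
front 220 rear 314 [ 29.9 -29.2] pack x off 0.3 opening 0.03164632314546831 ori [-179.5    -0.43  -21.96] [0.5868 0.2746 0.1803]
offset [83.5, 311.5, 4.7] roll -0.2406 dyaw 13.8 joints [ 42.  20.  -8.   0. -61.  26.]
```

jog_arm(
  motion=[
    {"offset": [6,22,5],"roll": -0.03,"hand": 25},
    {"offset": [14,54,5],"roll": -0.06,"hand": 25},
    {"offset": [24,90,5],"roll": -0.09,"hand": 25},
    {"offset": [34,126,5],"roll": -0.12,"hand": 25},
    {"offset": [43,162,5],"roll": -0.15,"hand": 25},
    {"offset": [53,198,5],"roll": -0.18,"hand": 25},
    {"offset": [63,234,5],"roll": -0.21,"hand": 25},
    {"offset": [72,270,5],"roll": -0.24,"hand": 25},
    {"offset": [80,298,5],"roll": -0.24,"hand": 25},
    {"offset": [83.5,311.5,5],"roll": -0.24,"hand": 25},
    {"offset": [83.5,311.5,5],"roll": -0.24,"hand": 25},
    {"offset": [83.5,311.5,5],"roll": -0.24,"hand": 25},
    {"offset": [83.5,311.5,5],"roll": -0.24,"hand": 25},
  ],
)

```text
clock: 25.75
tool_pos: [0.5441, -0.0466, 0.1641]
orientation: [-180.0, -0.0, -8.3]
force: [-0.3, 0.1, -1.5]
opening: 0.0315
```

Run:
```python
from h import *
grip_rows();to(.5477,-.045,.100,-8.2)
```

```text
front 220 rear 314 [ 30.1 -29.3] pack x off 0.4 opening 0.03180764910738852 ori [-1.7999e+02 -1.0000e-02 -8.2600e+00] [ 0.5441 -0.0463  0.1641]
offset [3.4, -1.6, 64.1] roll -0.0006 dyaw 0.0 joints [ 16.  12. -22.  -0. -56.  66.]
```

jog_arm(
  motion=[
    {"offset": [3.1,-1.6,20],"roll": 0,"hand": 25},
    {"offset": [3.1,-1.6,40],"roll": 0,"hand": 25},
    {"offset": [3.1,-1.6,52],"roll": 0,"hand": 25},
    {"offset": [3.1,-1.6,57],"roll": 0,"hand": 25},
    {"offset": [3.1,-1.6,60],"roll": 0,"hand": 25},
    {"offset": [3.1,-1.6,63],"roll": 0,"hand": 25},
    {"offset": [3.1,-1.6,66],"roll": 0,"hand": 25},
    {"offset": [3.1,-1.6,69],"roll": 0,"hand": 25},
    {"offset": [3.1,-1.6,72],"roll": 0,"hand": 25},
    {"offset": [3.1,-1.6,74],"roll": 0,"hand": 25},
    {"offset": [3.1,-1.6,75.5],"roll": 0,"hand": 25},
    {"offset": [3.1,-1.6,75.5],"roll": 0,"hand": 25},
  ],
)

```text
clock: 26.85
tool_pos: [0.5477, -0.0456, 0.0902]
orientation: [-180.0, -0.1, -8.3]
force: [-3.7, 3.4, 11.3]
opening: 0.0321
```

jog_arm(
  motion=[
    {"offset": [0,0,0],"roll": 0,"hand": 41},
    {"offset": [0,0,0],"roll": 0,"hand": 41},
    {"offset": [0,0,0],"roll": 0,"hand": 41},
    {"offset": [0,0,0],"roll": 0,"hand": 41},
    {"offset": [0,0,-10],"roll": 0,"hand": 41},
    {"offset": [0,0,-30],"roll": 0,"hand": 41},
    {"offset": [0,0,-70],"roll": 0,"hand": 60},
    {"offset": [0,0,-110],"roll": 0,"hand": 60},
    {"offset": [0,0,-150],"roll": 0,"hand": 60},
    {"offset": [0,0,-178],"roll": 0,"hand": 60},
    {"offset": [-100,-360,-178],"roll": -0.143,"hand": 60},
    {"offset": [-100,-360,-178],"roll": -0.143,"hand": 60},
    {"offset": [-100,-360,-178],"roll": -0.143,"hand": 60},
    {"offset": [-100,-360,-178],"roll": -0.143,"hand": 60},
    {"offset": [-100,-360,-178],"roll": -0.143,"hand": 60},
    {"offset": [-100,-360,-178],"roll": -0.143,"hand": 60},
    {"offset": [-100,-360,-178],"roll": -0.143,"hand": 60},
    {"offset": [-100,-360,-178],"roll": -0.143,"hand": 60},
    {"offset": [-100,-360,-178],"roll": -0.143,"hand": 60},
    {"offset": [-100,-360,-178],"roll": -0.143,"hand": 60},
  ],
)

```text
clock: 28.52
tool_pos: [0.4993, 0.3303, 0.2667]
orientation: [-180.0, -0.0, 0.1]
force: [1.0, -0.9, 0.1]
opening: 0.0599
```

Run:
```python
from h import *
i,K,C=snap('wrist');save(i,'w11.png');P=packs(i,K,C)
print(tool()[:3,3]);to(.5832,.3795,.028,19.4)
```

```text
pack [ 0.5521 -0.0396  0.041 ] long -8.4 sep 0.0334 px [604. 136.]
pack [0.5831 0.3794 0.041 ] long 19.3 sep 0.0282 px [283. 111.]
[0.49929991 0.32783844 0.26660849]
offset [84.1, -51.6, 238.6] roll -0.3366 dyaw 19.3 joints [ 52.  12.  -7.  -0. -71.  38.]
```

jog_arm(
  motion=[
    {"offset": [40,-25,20],"roll": -0.12,"hand": 60},
    {"offset": [80,-51,40],"roll": -0.24,"hand": 60},
    {"offset": [84,-51.6,80],"roll": -0.337,"hand": 60},
    {"offset": [84,-51.6,120],"roll": -0.337,"hand": 60},
    {"offset": [84,-51.6,160],"roll": -0.337,"hand": 60},
    {"offset": [84,-51.6,195],"roll": -0.337,"hand": 60},
    {"offset": [84,-51.6,220],"roll": -0.337,"hand": 60},
    {"offset": [84,-51.6,232],"roll": -0.337,"hand": 60},
    {"offset": [84,-51.6,238],"roll": -0.337,"hand": 60},
    {"offset": [84,-51.6,238],"roll": -0.337,"hand": 60},
    {"offset": [84,-51.6,238],"roll": -0.337,"hand": 40},
    {"offset": [84,-51.6,238],"roll": -0.337,"hand": 25},
    {"offset": [84,-51.6,238],"roll": -0.337,"hand": 25},
    {"offset": [84,-51.6,238],"roll": -0.337,"hand": 25},
    {"offset": [84,-51.6,238],"roll": -0.337,"hand": 25},
    {"offset": [84,-51.6,238],"roll": -0.337,"hand": 25},
    {"offset": [84,-51.6,220],"roll": -0.337,"hand": 25},
    {"offset": [84,-51.6,180],"roll": -0.337,"hand": 25},
    {"offset": [84,-51.6,140],"roll": -0.337,"hand": 25},
    {"offset": [84,-51.6,100],"roll": -0.337,"hand": 25},
  ],
)

```text
clock: 30.23
tool_pos: [0.5837, 0.3756, 0.1677]
orientation: [179.9, 0.1, 19.2]
force: [1.3, 0.3, -0.8]
opening: 0.032
```

Run:
```python
from h import *
grip_rows();to(.6229,-.0560,.17,-8.2)
```

```text
front 220 rear 309 [ 29.9 -25.6] pack x off 2.1 opening 0.031883273099381125 ori [-179.85   -0.64   19.29] [0.5874 0.378  0.1782]
offset [-109.9, 421.9, 2.3] roll 0.4795 dyaw -27.5 joints [ 49.  25.  -1.   0. -63.  60.]
```

jog_arm(
  motion=[
    {"offset": [-6,22,4],"roll": 0.03,"hand": 25},
    {"offset": [-14,54,4],"roll": 0.07,"hand": 25},
    {"offset": [-23,89,4],"roll": 0.11,"hand": 25},
    {"offset": [-32,124,4],"roll": 0.15,"hand": 25},
    {"offset": [-41,159,4],"roll": 0.19,"hand": 25},
    {"offset": [-50,194,4],"roll": 0.23,"hand": 25},
    {"offset": [-60,229,4],"roll": 0.27,"hand": 25},
    {"offset": [-69,264,4],"roll": 0.31,"hand": 25},
    {"offset": [-78,299,4],"roll": 0.35,"hand": 25},
    {"offset": [-87,334,4],"roll": 0.39,"hand": 25},
    {"offset": [-96,369,4],"roll": 0.43,"hand": 25},
    {"offset": [-105,402,4],"roll": 0.479,"hand": 25},
    {"offset": [-109,418,4],"roll": 0.479,"hand": 25},
    {"offset": [-110,422,4],"roll": 0.479,"hand": 25},
    {"offset": [-110,422,4],"roll": 0.479,"hand": 25},
    {"offset": [-110,422,4],"roll": 0.479,"hand": 25},
    {"offset": [-110,422,4],"roll": 0.479,"hand": 25},
  ],
)

```text
clock: 31.75
tool_pos: [0.6191, -0.0575, 0.1626]
orientation: [-180.0, 0.0, -8.2]
force: [0.6, -0.4, -0.5]
opening: 0.0319
```

Run:
```python
from h import *
grip_rows();to(.6229,-.0560,.100,-8.2)
```

```text
front 221 rear 314 [ 29.5 -29.3] pack x off 0.1 opening 0.03211290912419179 ori [-179.99    0.     -8.16] [ 0.6191 -0.0574  0.1627]
offset [3.5, -1.8, 62.7] roll 0.0009 dyaw -0.1 joints [ 13.  19. -12.  -0. -59.  69.]
```

jog_arm(
  motion=[
    {"offset": [3.5,-1.6,20],"roll": 0,"hand": 25},
    {"offset": [3.5,-1.6,40],"roll": 0,"hand": 25},
    {"offset": [3.5,-1.6,51],"roll": 0,"hand": 25},
    {"offset": [3.5,-1.6,56],"roll": 0,"hand": 25},
    {"offset": [3.5,-1.6,59],"roll": 0,"hand": 25},
    {"offset": [3.5,-1.6,62],"roll": 0,"hand": 25},
    {"offset": [3.5,-1.6,65],"roll": 0,"hand": 25},
    {"offset": [3.5,-1.6,68],"roll": 0,"hand": 25},
    {"offset": [3.5,-1.6,71],"roll": 0,"hand": 25},
    {"offset": [3.5,-1.6,73],"roll": 0,"hand": 25},
    {"offset": [3.5,-1.6,74.5],"roll": 0,"hand": 25},
    {"offset": [3.5,-1.6,74.5],"roll": 0,"hand": 25},
  ],
)

```text
clock: 32.85
tool_pos: [0.6236, -0.0568, 0.0909]
orientation: [-179.9, -0.1, -8.2]
force: [-6.8, 8.3, 17.3]
opening: 0.0316
```

jog_arm(
  motion=[
    {"offset": [0,0,0],"roll": 0,"hand": 41},
    {"offset": [0,0,0],"roll": 0,"hand": 41},
    {"offset": [0,0,0],"roll": 0,"hand": 41},
    {"offset": [0,0,0],"roll": 0,"hand": 41},
    {"offset": [0,0,-10],"roll": 0,"hand": 41},
    {"offset": [0,0,-30],"roll": 0,"hand": 41},
    {"offset": [0,0,-70],"roll": 0,"hand": 60},
    {"offset": [0,0,-110],"roll": 0,"hand": 60},
    {"offset": [0,0,-150],"roll": 0,"hand": 60},
    {"offset": [-30,-10,-173],"roll": 0,"hand": 60},
    {"offset": [-65,-20,-173],"roll": 0,"hand": 60},
    {"offset": [-100,-23,-173],"roll": 0,"hand": 60},
    {"offset": [-115,-23,-173],"roll": 0,"hand": 60},
    {"offset": [-115,-23,-173],"roll": 0,"hand": 60},
    {"offset": [-115,-23,-173],"roll": 0,"hand": 60},
  ],
)

```text
clock: 34.1
tool_pos: [0.512, -0.0182, 0.2627]
orientation: [-180.0, -0.1, -8.2]
force: [0.7, 0.7, 0.7]
opening: 0.0607
```

Run:
```python
from h import *
i,K,C=snap('wrist');np.savez('w12.npz',i=i,K=K,C=C);print(tool()[:3,3])
def f(p,z):
    a=np.radians(-8.2);Rm=np.array([[np.cos(a),-np.sin(a)],[np.sin(a),np.cos(a)]]);return np.c_[np.asarray(p)@Rm.T+(.589,-.0178),np.full(len(p),z)]
im=cv2.resize(i[10:210,190:430],None,fx=3,fy=3,interpolation=cv2.INTER_CUBIC)
for sx in(-38,38):
    for sy in(-33,33):
        P=f(np.array([[sx-30,sy-16],[sx+30,sy-16],[sx+30,sy+16],[sx-30,sy+16]])/1e3,.101)
        cv2.polylines(im,[np.round((proj(K,C,P)-[190,10]+.5)*24).astype(int)],True,(255,0,0),1,shift=3)
save(im,'w12.png');packs(i,K,C,.101)
```

```text
[ 0.51261639 -0.01822333  0.2622427 ]
pack [0.5573 0.0211 0.101 ] long -8.0 sep 0.0281 px [281. 154.]
pack [ 0.5475 -0.0453  0.101 ] long -8.3 sep 0.0281 px [342. 154.]
pack [ 0.623  -0.0565  0.101 ] long -8.5 sep 0.0281 px [344.  79.]
```

View pics/w12.png

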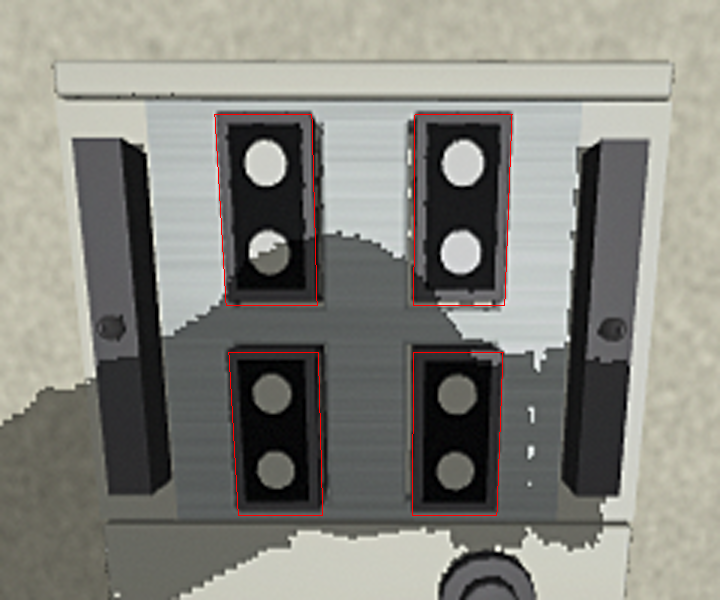

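All four packs are seated, level and matching the predicted outlines. Now back to the cover, at the pose where I released it.

Run:
```python
from h import *
to(.4896,-.3293,.12,-90.5)
```

```text
offset [21.4, 311.2, 142.1] roll 1.4363 dyaw -82.3 joints [ 20.   4. -17.   0. -68.  62.]
```

jog_arm(
  motion=[
    {"offset": [21.4,311,0],"roll": 1.436,"hand": 60},
    {"offset": [21.4,311,0],"roll": 1.436,"hand": 60},
    {"offset": [21.4,311,0],"roll": 1.436,"hand": 60},
    {"offset": [21.4,311,0],"roll": 1.436,"hand": 60},
    {"offset": [21.4,311,0],"roll": 1.436,"hand": 60},
    {"offset": [21.4,311,0],"roll": 1.436,"hand": 60},
    {"offset": [21.4,311,0],"roll": 1.436,"hand": 60},
    {"offset": [21.4,311,0],"roll": 1.436,"hand": 60},
    {"offset": [21.4,311,0],"roll": 1.436,"hand": 60},
    {"offset": [21.4,311,0],"roll": 1.436,"hand": 60},
    {"offset": [21.4,311,0],"roll": 1.436,"hand": 60},
    {"offset": [21.4,311,0],"roll": 1.436,"hand": 60},
    {"offset": [21.4,311,40],"roll": 1.436,"hand": 60},
    {"offset": [21.4,311,80],"roll": 1.436,"hand": 60},
    {"offset": [21.4,311,115],"roll": 1.436,"hand": 60},
    {"offset": [21.4,311,140],"roll": 1.436,"hand": 60},
    {"offset": [21.4,311,142],"roll": 1.436,"hand": 60},
    {"offset": [21.4,311,142],"roll": 1.436,"hand": 60},
    {"offset": [21.4,311,142],"roll": 1.436,"hand": 60},
  ],
)

```text
clock: 35.73
tool_pos: [0.4901, -0.3301, 0.1204]
orientation: [-180.0, -0.1, -90.5]
force: [0.6, 0.0, 1.5]
opening: 0.0601
```

Run:
```python
from h import *
to(.4896,-.3293,.0275,-90.5)
o=ctrl.get_obs();print(o['tool_pos'],o['orientation'])
```

```text
offset [-0.8, 0.6, 92.9] roll -0.0001 dyaw 0.0 joints [-15.  18. -19.   0. -52.  14.]
[ 0.49011831 -0.33005123  0.12035452] [-1.79956094e+02 -5.82061187e-02 -9.05069294e+01]
```

jog_arm(
  motion=[
    {"offset": [-0.8,0.6,30],"roll": 0,"hand": 60},
    {"offset": [-0.8,0.6,60],"roll": 0,"hand": 60},
    {"offset": [-0.8,0.6,80],"roll": 0,"hand": 60},
    {"offset": [-0.8,0.6,90],"roll": 0,"hand": 60},
    {"offset": [-0.8,0.6,93],"roll": 0,"hand": 60},
    {"offset": [-0.8,0.6,93],"roll": 0,"hand": 40},
    {"offset": [-0.8,0.6,93],"roll": 0,"hand": 20},
    {"offset": [-0.8,0.6,93],"roll": 0,"hand": 5},
    {"offset": [-0.8,0.6,93],"roll": 0,"hand": 5},
    {"offset": [-0.8,0.6,93],"roll": 0,"hand": 5},
    {"offset": [-0.8,0.6,93],"roll": 0,"hand": 5},
    {"offset": [-0.8,0.6,93],"roll": 0,"hand": 5},
    {"offset": [-0.8,0.6,93],"roll": 0,"hand": 5},
  ],
)

```text
clock: 36.82
tool_pos: [0.4886, -0.3283, 0.0265]
orientation: [-180.0, -0.0, -90.5]
force: [0.1, 0.1, 1.2]
opening: 0.014
```

Run:
```python
from h import *
o=ctrl.get_obs();print(o['tool_pos'],o['orientation'],o['opening'],o['force'])
to(.5885,-.0183,.20,-98.4)
```

```text
[ 0.48856952 -0.3283294   0.02647835] [-1.79970795e+02 -1.00609994e-02 -9.05066755e+01] 0.013994206392850457 [0.13047484 0.09914433 1.22129297]
offset [-310.9, -97.3, -173.5] roll 0.1378 dyaw -7.9 joints [-15.  25. -24.   0. -41.  14.]
```

jog_arm(
  motion=[
    {"offset": [0,0,-4],"roll": 0,"hand": 5},
    {"offset": [0,0,-15],"roll": 0,"hand": 5},
    {"offset": [0,0,-35],"roll": 0,"hand": 5},
    {"offset": [0,0,-65],"roll": 0,"hand": 5},
    {"offset": [0,0,-95],"roll": 0,"hand": 5},
    {"offset": [0,0,-125],"roll": 0,"hand": 5},
    {"offset": [0,0,-155],"roll": 0,"hand": 5},
    {"offset": [-15,-5,-173],"roll": 0.01,"hand": 5},
    {"offset": [-45,-14,-173],"roll": 0.02,"hand": 5},
    {"offset": [-80,-25,-173],"roll": 0.04,"hand": 5},
    {"offset": [-115,-36,-173],"roll": 0.06,"hand": 5},
    {"offset": [-150,-47,-173],"roll": 0.08,"hand": 5},
    {"offset": [-185,-58,-173],"roll": 0.09,"hand": 5},
    {"offset": [-220,-69,-173],"roll": 0.11,"hand": 5},
    {"offset": [-255,-80,-173],"roll": 0.13,"hand": 5},
    {"offset": [-285,-90,-173],"roll": 0.138,"hand": 5},
    {"offset": [-303,-95,-173],"roll": 0.138,"hand": 5},
    {"offset": [-311,-97.3,-173],"roll": 0.138,"hand": 5},
    {"offset": [-311,-97.3,-173],"roll": 0.138,"hand": 5},
    {"offset": [-311,-97.3,-173],"roll": 0.138,"hand": 5},
  ],
)

```text
clock: 38.48
tool_pos: [0.5881, -0.0182, 0.1995]
orientation: [180.0, -0.0, -98.4]
force: [0.5, 0.4, -1.3]
opening: 0.0134
```

jog_arm(
  motion=[
    {"offset": [0,0,0],"roll": 0,"hand": 5},
    {"offset": [0,0,20],"roll": 0,"hand": 5},
    {"offset": [0,0,40],"roll": 0,"hand": 5},
    {"offset": [0,0,45],"roll": 0,"hand": 5},
    {"offset": [0,0,45],"roll": 0,"hand": 5},
    {"offset": [0,0,45],"roll": 0,"hand": 5},
  ],
)

```text
clock: 38.98
tool_pos: [0.5886, -0.019, 0.1548]
orientation: [-180.0, -0.0, -98.5]
force: [-0.7, -0.9, -1.0]
opening: 0.0138
```

Run:
```python
from h import *
o=ctrl.get_obs();print(o['tool_pos'],o['orientation'],o['opening'],o['force'])
i,K,C=snap('wrist');save(i,'w13.png');np.savez('w13.npz',i=i,K=K,C=C)
to(.5888,-.0175,.1287,-98.3)
```

```text
[ 0.58855224 -0.01899843  0.15481869] [-1.79996292e+02 -2.78507452e-02 -9.84615720e+01] 0.013758478250234414 [-0.67119567 -0.86068375 -1.03549072]
offset [-1.2, 0.4, 26.6] roll -0.0025 dyaw 0.1 joints [ 17.  16. -17.   0. -57. -26.]
```

View pics/w13.png

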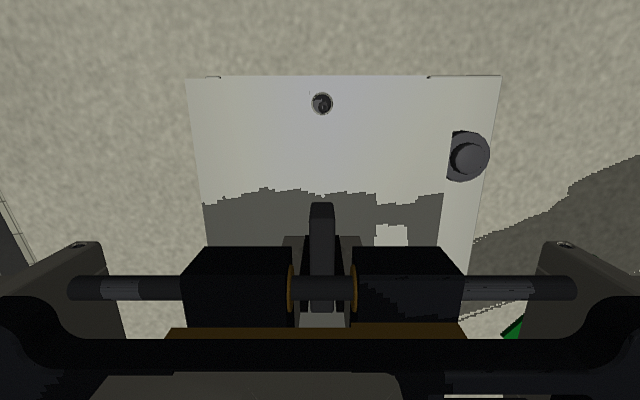

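The −y hole is at (322,103) with the pin showing through it. I'll compare the two.

Run:
```python
from h import *
d=np.load('w13.npz');i,K,C=d['i'],d['K'],d['C'];g=cv2.cvtColor(i,cv2.COLOR_RGB2GRAY)
p=g[88:120,306:338];m=((p<100)*255).astype('uint8');c=max(cv2.findContours(m,0,1)[0],key=cv2.contourArea);(x,y),r=cv2.minEnclosingCircle(c)
print((x+306,y+88),r,'hole',ray(K,C,(x+306,y+88),.1371),'pin est',(.5766,-.1039),'pin top px',proj(K,C,[[.5766,-.1039,.117]]))
save(cv2.resize(i[80:128,300:348],(480,480),interpolation=3),'hole.png')
```

```text
(321.8823528289795, 103.41176509857178) 10.868613243103027 hole [[ 0.57751311 -0.10485123  0.1371    ]] pin est (0.5766, -0.1039) pin top px [[323.54622534 105.43894536]]
```

View pics/hole.png

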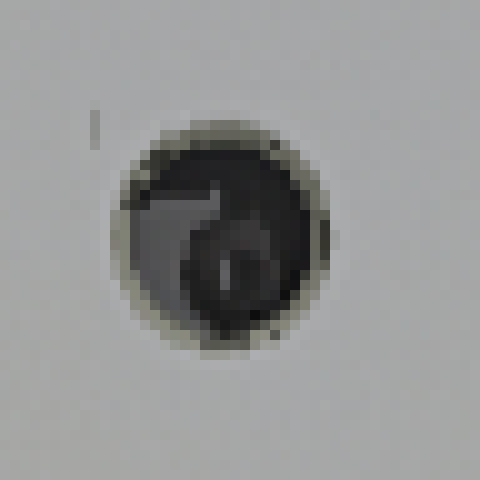

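jog_arm(
  motion=[
    {"offset": [-1.3,0.7,3],"roll": -0.002,"hand": 5},
    {"offset": [-1.3,0.7,8],"roll": -0.002,"hand": 5},
    {"offset": [-1.3,0.7,12],"roll": -0.002,"hand": 5},
    {"offset": [-1.3,0.7,14],"roll": -0.002,"hand": 5},
    {"offset": [-1.3,0.7,16],"roll": -0.002,"hand": 5},
    {"offset": [-1.3,0.7,18],"roll": -0.002,"hand": 5},
    {"offset": [-1.3,0.7,20],"roll": -0.002,"hand": 5},
    {"offset": [-1.3,0.7,20],"roll": -0.002,"hand": 5},
  ],
)

```text
clock: 39.7
tool_pos: [0.5877, -0.0168, 0.1337]
orientation: [180.0, -0.0, -98.3]
force: [0.1, -0.7, -1.1]
opening: 0.0137
```

jog_arm(
  motion=[
    {"offset": [0,0,1.5],"roll": 0,"hand": 5},
    {"offset": [0,0,3],"roll": 0,"hand": 5},
    {"offset": [0,0,4.5],"roll": 0,"hand": 5},
    {"offset": [0,0,5.5],"roll": 0,"hand": 5},
    {"offset": [0,0,6.5],"roll": 0,"hand": 5},
    {"offset": [0,0,6.5],"roll": 0,"hand": 5},
  ],
)

```text
clock: 40.2
tool_pos: [0.5879, -0.0168, 0.1285]
orientation: [-180.0, -0.0, -98.3]
force: [-2.8, 0.4, 4.7]
opening: 0.0138
```

jog_arm(
  motion=[
    {"offset": [0,0,0],"roll": 0,"hand": 20},
    {"offset": [0,0,0],"roll": 0,"hand": 40},
    {"offset": [0,0,0],"roll": 0,"hand": 40},
    {"offset": [0,0,0],"roll": 0,"hand": 50},
    {"offset": [0,0,0],"roll": 0,"hand": 50},
    {"offset": [0,0,-15],"roll": 0,"hand": 50},
    {"offset": [0,0,-45],"roll": 0,"hand": 50},
    {"offset": [0,0,-85],"roll": 0,"hand": 50},
    {"offset": [0,30,-120],"roll": 0,"hand": 50},
    {"offset": [0,60,-130],"roll": 0,"hand": 50},
    {"offset": [0,80,-130],"roll": 0,"hand": 30},
    {"offset": [0,80,-130],"roll": 0,"hand": 0},
    {"offset": [0,80,-130],"roll": 0,"hand": 0},
    {"offset": [0,80,-130],"roll": 0,"hand": 0},
  ],
)

```text
clock: 41.37
tool_pos: [0.5091, -0.0051, 0.2579]
orientation: [-180.0, 0.0, -98.3]
force: [0.2, 0.4, -0.9]
opening: 0.0291
```

Run:
```python
from h import *
print(tool()[:3,3].round(4),ctrl.get_obs()['opening'])
i,K,C=snap('wrist');np.savez('w14.npz',i=i,K=K,C=C)
t,Kt,Ct=snap('top');np.savez('t14.npz',i=t,K=Kt,C=Ct)
s,Ks,Cs=snap('scene');uv=proj(Ks,Cs,[[.56,-.018,.1]])[0].astype(int);b=cv2.resize(s[uv[1]-50:uv[1]+60,uv[0]-75:uv[0]+75],None,fx=2.6,fy=2.6,interpolation=3)
c=np.zeros((600,700,3),'uint8');w=cv2.resize(i[0:240,160:560],(520,312));c[:312,:520]=w;c[313:313+b.shape[0],:b.shape[1]]=b[:287];save(c,'w14.png')
```

```text
[ 0.5091 -0.0051  0.2579] 0.02911118051998014
```

View pics/w14.png

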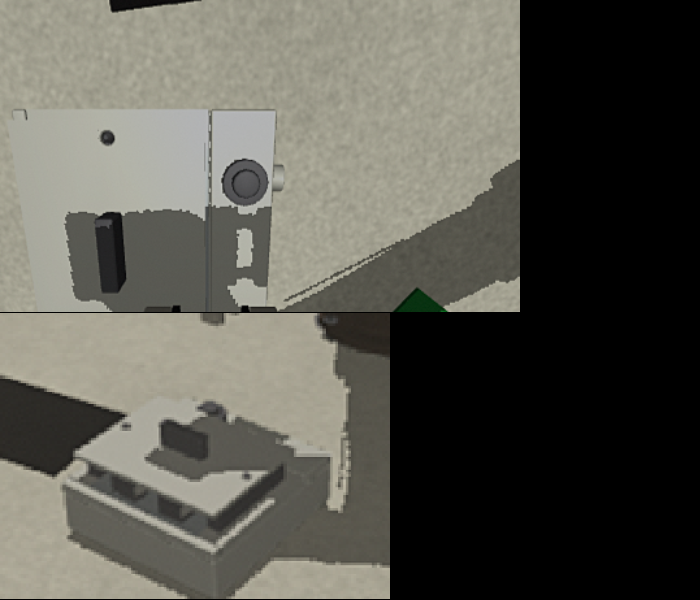

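The cover lies flush with both pins through. The button's inner disc is at about (348,141); I'll triangulate its top from three wrist views.

Run:
```python
from h import *
A=[];b=[]
for n,(u,v) in(('w1',(394,144)),('w4',(353,211)),('w14',(348,141))):
    d=np.load(n+'.npz');K,C=d['K'],d['C'];p=cv2.cvtColor(d['i'],cv2.COLOR_RGB2GRAY)[v-24:v+24,u-24:u+24]
    cs=cv2.HoughCircles(cv2.resize(p,None,fx=4,fy=4,interpolation=3),cv2.HOUGH_GRADIENT,1,8,param1=80,param2=15,minRadius=28,maxRadius=90)
    print(n,[(round(float(x)/4+u-24,1),round(float(y)/4+v-24,1),round(float(r)/4,1)) for x,y,r in cs[0][:5]])
    for z in(.08,.085,.09):print(z,ray(K,C,(u,v),z)[0].round(4))
```

```text
w1 [(395.4, 145.4, 17.6), (394.4, 143.6, 17.6), (392.6, 145.1, 16.9), (394.4, 147.4, 19.6), (392.4, 142.4, 18.7)]
0.08 [ 0.4731 -0.0503  0.08  ]
0.085 [ 0.4743 -0.051   0.085 ]
0.09 [ 0.4755 -0.0518  0.09  ]
w4 [(352.9, 209.6, 16.0), (353.4, 211.6, 15.7), (351.4, 211.6, 17.0), (355.4, 211.4, 17.6), (353.4, 207.6, 14.7)]
0.08 [ 0.4712 -0.0513  0.08  ]
0.085 [ 0.4731 -0.051   0.085 ]
0.09 [ 0.4751 -0.0506  0.09  ]
w14 [(348.6, 140.4, 17.9), (351.4, 142.6, 19.9), (349.1, 143.6, 19.9), (351.4, 140.4, 18.8), (346.6, 140.4, 16.9)]
0.08 [ 0.4742 -0.0494  0.08  ]
0.085 [ 0.4746 -0.05    0.085 ]
0.09 [ 0.475  -0.0506  0.09  ]
```

Run:
```python
from h import *
to(.4745,-.0505,.113,-98.3)
```

```text
offset [49.6, 27.7, 144.1] roll -0.0005 dyaw 0.0 joints [ 22.   4. -18.   0. -68. -30.]
```

jog_arm(
  motion=[
    {"offset": [25,14,0],"roll": 0,"hand": 0},
    {"offset": [49.6,27.7,10],"roll": 0,"hand": 0},
    {"offset": [49.6,27.7,45],"roll": 0,"hand": 0},
    {"offset": [49.6,27.7,80],"roll": 0,"hand": 0},
    {"offset": [49.6,27.7,115],"roll": 0,"hand": 0},
    {"offset": [49.6,27.7,135],"roll": 0,"hand": 0},
    {"offset": [49.6,27.7,142],"roll": 0,"hand": 0},
    {"offset": [49.6,27.7,142],"roll": 0,"hand": 0},
    {"offset": [49.6,27.7,142],"roll": 0,"hand": 0},
  ],
)

```text
clock: 42.27
tool_pos: [0.475, -0.0503, 0.1161]
orientation: [180.0, -0.0, -98.3]
force: [0.0, -0.1, 0.5]
opening: 0.0002
```

jog_arm(
  motion=[
    {"offset": [0,0,2],"roll": 0,"hand": 0},
    {"offset": [0,0,4],"roll": 0,"hand": 0},
    {"offset": [0,0,6],"roll": 0,"hand": 0},
    {"offset": [0,0,8],"roll": 0,"hand": 0},
    {"offset": [0,0,10],"roll": 0,"hand": 0},
    {"offset": [0,0,10],"roll": 0,"hand": 0},
    {"offset": [0,0,10],"roll": 0,"hand": 0},
  ],
)

```text
clock: 42.85
tool_pos: [0.4745, -0.0502, 0.106]
orientation: [-180.0, 0.0, -98.3]
force: [0.6, -0.0, 3.9]
opening: 0.0002
```

jog_arm(
  motion=[
    {"offset": [0,0,1.5],"roll": 0,"hand": 0},
    {"offset": [0,0,3],"roll": 0,"hand": 0},
    {"offset": [0,0,4],"roll": 0,"hand": 0},
    {"offset": [0,0,4],"roll": 0,"hand": 0},
  ],
)

```text
clock: 43.18
tool_pos: [0.4745, -0.0502, 0.1022]
orientation: [-180.0, 0.0, -98.3]
force: [-1.9, 2.0, 8.0]
opening: 0.0006
```

jog_arm(
  motion=[
    {"offset": [0,0,0.8],"roll": 0,"hand": 0},
    {"offset": [0,0,1.5],"roll": 0,"hand": 0},
    {"offset": [0,0,1.5],"roll": 0,"hand": 0},
    {"offset": [0,0,1.5],"roll": 0,"hand": 0},
  ],
)

```text
clock: 43.52
tool_pos: [0.4746, -0.0502, 0.102]
orientation: [-179.9, 0.0, -98.3]
force: [-7.0, 3.2, 22.3]
opening: 0.0007
```

The stop is hard: 22 N for only 0.2 mm more. I'll back off in steps to check the button's travel was the full 5 mm and not stopped by the collar.

jog_arm(
  motion=[
    {"offset": [0,0,-3.5],"roll": 0,"hand": 0},
    {"offset": [0,0,-3.5],"roll": 0,"hand": 0},
    {"offset": [0,0,-3.5],"roll": 0,"hand": 0},
    {"offset": [0,0,-3.5],"roll": 0,"hand": 0},
  ],
)

```text
clock: 43.85
tool_pos: [0.4745, -0.0502, 0.1038]
orientation: [-180.0, 0.0, -98.3]
force: [0.4, 1.7, 3.4]
opening: 0.0006
```

jog_arm(
  motion=[
    {"offset": [0,0,-1],"roll": 0,"hand": 0},
    {"offset": [0,0,-1],"roll": 0,"hand": 0},
    {"offset": [0,0,-1],"roll": 0,"hand": 0},
  ],
)

```text
clock: 44.1
tool_pos: [0.4745, -0.0502, 0.1047]
orientation: [-180.0, 0.0, -98.3]
force: [1.5, 1.4, 3.3]
opening: 0.0004
```

jog_arm(
  motion=[
    {"offset": [0,0,-1],"roll": 0,"hand": 0},
    {"offset": [0,0,-1],"roll": 0,"hand": 0},
    {"offset": [0,0,-1],"roll": 0,"hand": 0},
  ],
)

```text
clock: 44.35
tool_pos: [0.4743, -0.0503, 0.1057]
orientation: [-180.0, -0.0, -98.3]
force: [2.1, 1.5, 1.5]
opening: 0.0003
```

jog_arm(
  motion=[
    {"offset": [0,0,-1],"roll": 0,"hand": 0},
    {"offset": [0,0,-1],"roll": 0,"hand": 0},
    {"offset": [0,0,-1],"roll": 0,"hand": 0},
  ],
)

```text
clock: 44.6
tool_pos: [0.474, -0.0504, 0.1067]
orientation: [180.0, -0.0, -98.3]
force: [1.1, -0.2, 1.9]
opening: 0.0002
```

Contact ends at about z=0.107 and the stop was at 0.102, so the travel was the full 5 mm. Retract and do a last check.

jog_arm(
  motion=[
    {"offset": [0,0,-5],"roll": 0,"hand": 0},
    {"offset": [0,0,-25],"roll": 0,"hand": 0},
    {"offset": [0,0,-60],"roll": 0,"hand": 0},
    {"offset": [0,0,-100],"roll": 0,"hand": 20},
    {"offset": [0,0,-140],"roll": 0,"hand": 40},
    {"offset": [0,0,-151],"roll": 0,"hand": 60},
    {"offset": [-40,-40,-151],"roll": 0,"hand": 60},
    {"offset": [-60,-75,-151],"roll": 0,"hand": 60},
    {"offset": [-60,-85,-151],"roll": 0,"hand": 60},
    {"offset": [-60,-85,-151],"roll": 0,"hand": 60},
    {"offset": [-60,-85,-151],"roll": 0,"hand": 60},
    {"offset": [-60,-85,-151],"roll": 0,"hand": 60},
  ],
)

```text
clock: 45.6
tool_pos: [0.5659, -0.0035, 0.2571]
orientation: [179.9, -0.0, -98.3]
force: [0.1, 1.0, 0.3]
opening: 0.0549
```

Run:
```python
from h import *
i,K,C=snap('wrist');save(i,'w15.png');g=cv2.cvtColor(i,cv2.COLOR_RGB2GRAY);hs=[]
for s in(-87,87):
    a=np.radians(-8.2);q=[.589-s/1e3*np.sin(a),-.0178+s/1e3*np.cos(a),.111]
    u,v=proj(K,C,[q])[0].round().astype(int)
    if not(10<u<630 and 10<v<390):print('out',u,v);continue
    r=11;p=g[v-r:v+r,u-r:u+r];m=(p<np.median(p)*.7).astype('uint8');M=cv2.moments(m,True)
    h=ray(K,C,(u-r+M['m10']/M['m00'],v-r+M['m01']/M['m00']),.111)[0];hs.append(h);print(s,(u,v),M['m00'],'hole',h.round(4),'exp',np.round(q,4))
if len(hs)==2:print('sep',np.linalg.norm(hs[1]-hs[0]))
o=ctrl.get_obs();print(o['tool_pos'],o['force'],o['clock'])
```

```text
-87 (np.int64(298), np.int64(94)) 112.0 hole [ 0.5772 -0.1028  0.111 ] exp [ 0.5766 -0.1039  0.111 ]
87 (np.int64(302), np.int64(252)) 53.0 hole [0.6022 0.0683 0.111 ] exp [0.6014 0.0683 0.111 ]
sep 0.17290218656050182
[ 0.56580112 -0.00362211  0.25747398] [0.07210481 0.26639385 0.94615148] 45.65
```

View pics/w15.png

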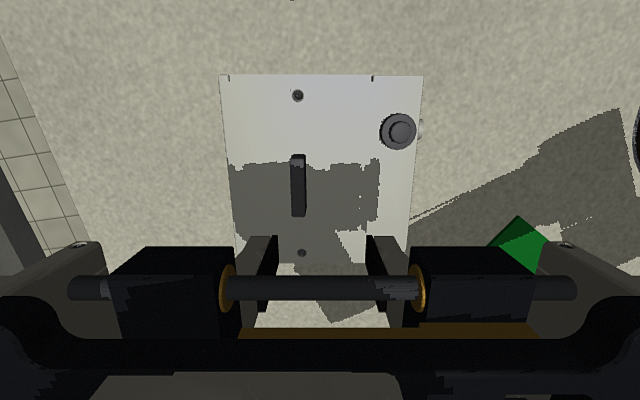

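The cover is home: holes at (298,94) and (302,252) are within about 1 mm of the pins. The button stands up again at (398,131) and the arm is clear.

```bash
python3 -c "
from plant import order
print(order.close_job())"
```

```text
the job is handed in; nothing more can be done
None
```

The shaker is loaded, closed and started. I handed the job in at about 45.7 s of the 210 s allowed; handing in reports no verdict.

- **Cover off:** I lifted it level and laid it flat on the mat.
- **Packs:** All four packs went into pockets. The contact force at the bottom was 7–17 N, with the tool at 89.9–90.9 mm. From above, all four outlines matched the seated position to about 1 mm; the port-pair measurement picked up only three of the four. I checked the outlines before the cover went on and have not seen the packs since.
- **Cover back:** It slid over both pins with almost no force and stopped at the same height as when I first gripped it. In the last check both holes were within about 1.3 mm of the expected pin positions. Their spacing measured 173 mm against the nominal 174 mm.
- **Start button:** I pressed it to a hard stop at 22 N. It travelled about 5 mm between losing contact and the stop, and it stands up again in the last view.

No check failed. One pose reading during the pack moves disagreed with the next by a few millimetres because the arm was still settling. I did not specifically re-check the bottle, box and jar at the end, but no move went near them. The green cover was left alone.

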